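Make the galley's clip-top box fast and stow the tartlet moulds

ROBOT

A 7-joint arm with a two-finger parallel gripper is mounted at the origin on the work surface. World frame = base frame: x ahead of the robot, y to its left, z up, the work surface at z = 0. Lengths are in m, angles in rad, forces in N, time in s.
With the tool pointing down it reaches from about 0.425 to 0.875 m from the base axis. Payload 4.7 kg.
Tool frame: the origin (TCP) lies at the very end of the fingers, on their centre line; the grasp point (between the pads) lies 19 mm behind it; z points along the fingers, y is the line along which they close (so a half turn about z gives the same grasp; the last joint's range is limited). The gripper opens to 87 mm and grips with 3 to 60 N. Pads are 19 mm wide; open, the fingers measure 117 mm over their backs; the gripper's body (75 mm by 190 mm) begins 51 mm behind the grasp point.
Start: joints at [-1.087, 0.321, -0.07, 1.45, 0.023, 1.371, -0.057], TCP at [0.294, 0.58, 0.223] pointing down, gripper open.
Joint ranges: [-2.86, 2.86], [-0.3, 2.09], [-1.38, 1.24], [0.06, 2.45], [-1.56, 4.7], [0.09, 2.05], [-2.69, 2.69]. Speed limits (rad/s): [2.57, 2.57, 3.14, 3.14, 3.14, 3.14, 3.14].

INTERFACE

Orientations are given as a rotation vector (axis times angle).
In Python, from bench import ctrl gives the robot as it stands.
- The arm moves only by the tool jog_arm, never from a script. Its argument "commands" is a list of rows, each a list of 7 numbers: the opening, from 0 (shut) to 1 (fully open), then the shift along the world's x, y, z scaled (see below), then the turn, a rotation vector about the world's x, y, z scaled (see below). A call has exactly 5 rows; each row is the pose to reach, as a shift and turn from the pose commanded when the call began; what a row does not reach only later rows make up. The controller multiplies each number of a shift by 0.5 m and each number of a turn by 30 degrees. A row lasts 1/12 s, in which the tool goes at most 41.7 mm and 7.16 degrees, less where a joint would pass 70% of its speed; a pose out of reach is approached as far as the arm can. A call with a number of a shift or a turn outside -1 to 1 is refused whole. A call with a gripper value outside its range is refused whole. The fingers move at their own pace and stop on an object; "grip_force" is the grip in N (left out, the last holds). Time passes only in rows, so rows that repeat a pose let the fingers close, or fill a call up. It gives the time, the measured TCP pose, the force, the opening and the grip force at its end, in the units of the state.
- ctrl.get_state(): the state, without advancing time (a new reading comes with each control period).
- ctrl.get_image(name): name is "scene" or "top"; returns a dict with "frame" (480x640x3 uint8, red, green, blue), "vfov" (degrees; the focal length in pixels is half the picture's height over the tangent of half this angle, whatever the lens; pixels are square), "cx", "cy" (the principal point, pixels), "camera_from_world" (4x4, takes a point from world to camera coordinates). Camera axes: x right, y down, z forward; pixel columns grow to the right and rows downward; lengths in m; the calibration is good to about 2 mm. A picture is of the moment at which its call begins. There is no depth.
- ctrl.close_job(): hands the job in; it is judged then, once.
The state is a dict: "time": time; "joint_positions": joint angles; "qd": joint speeds; "joint_torque": joint torques, N m; "position": TCP position; "tool_rot": TCP orientation; "ft_force": force on the tool from outside, world axes, zero at the start; "torque": the same for the moment, N m; "grip_width": opening from 0.0 (shut) to 1.0 (fully open); "grip_force": force on a finger pad.
Only numpy, scipy, OpenCV 4.12 (cv2) and the standard library are available. Lean on these libraries where they do the work, as an engineer would, in place of code of your own. Each camera call takes 0.05 s, during which the arm holds its last target. There are 200 camera calls.

TASK

First make the clip-top box fast to the shelf: swing the click wrench that sits on its lug bolt clockwise (seen from above) until the bolt is tight and the wrench's handle joint trips, and leave it tripped. Then put every tartlet mould into the box, shut the lid fully, and last swing the wire bail up and over centre so that it clamps the shut lid. Leave the bundt tin, spatula, trivet and press-lid canister where they are.

Things in the scene. Friction and masses are not known exactly. Their poses are not given: they have to be found in the camera images.
- bin: White open box, green lid hinged on it, fixed to the shelf. Outside 140 (its x) x 260 (its y) x 80 mm high, walls and floor 5 mm. Origin: centre of its underside; x points away from the robot (hinge side; the bail is at -x), y to the robot's left. A lug on its -y side carries bolt and wrench. 5 moulds fit: three side by side, long sides along x, 75 mm apart in y, the others on top; they need not lie neatly.
- bolt_axis (a point): Point on the vertical axis of the lug bolt, 52 mm above the shelf, at the height of the wrench handle's centre line. At bin x 0, y -170 mm. The wrench head there is a steel cylinder 34 mm across, top 70 mm above the shelf.
- bolt (a joint): Turn of the bolt with the wrench on it, rad; grows clockwise from above as it tightens; 1.1 = tight, hard stop. Direction from the bolt to the handle's end (world yaw) = bin yaw - 1.047 - value; at 0 the wrench points 60 degrees right of the bin's +x. Stays where it is left; turning takes 0.5 N m (about 4 N at the grip).
- trip (a joint): Breakaway joint of the wrench handle, rad: vertical pivot 55 mm from the bolt axis along the wrench. 0 = straight, 0.3 = tripped (handle bent further clockwise, hard stop). A detent of 1.3 N m (17 N pushed at wrench_grip, less nearer the end) holds it straight until the bolt is tight; it weakens as it bends, past 0.2 snaps to 0.3 and stays.
- wrench_grip (a point): Centre of the wrench's grip: black round bar 25 mm in diameter and 90 mm long with red bands, level, centre line 52 mm above the shelf (nothing under it). This point is 130 mm from the bolt axis with the wrench straight; the grip's end is 50 mm further out. x points outward along the handle, z up.
- lid (a joint): Lid angle, rad: 0 = shut, 1.57 = upright, 1.9 = leaning back; a stiff hinge that stays where it is left (about 0.3 N m, plus the 0.2 kg lid's weight). Only its robot-facing edge swings; push it from behind (far side) over towards the robot and down.
- lid_hinge (a point): Middle of the lid's hinge line, which runs along the bin's y at bin x +70 mm, height 80 mm.
- lid_front (a point): Point on the middle of the lid's outer face, 125 mm from the hinge line (lid 144 mm long, 264 mm wide; outer face 10 mm off the hinge line). The face looks up when shut, away from the robot when open. Two green ridges 20 mm wide, 50 mm long, 30 mm tall stand on it at y -85 and +85 mm, 55 to 105 mm from the hinge; its middle is flat.
- bail (a joint): Angle of the wire bail, rad: 0 = open, standing out in front (-x side) of the box 15 degrees above level; grows as it swings up and over the lid; 1.57 = closed, clamping, bar over the lid's ridges. Sprung over centre: below 1.0 it springs back to 0, above 1.0 it snaps to 1.57. Starting it takes about 5 N at the bar.
- bail_pivot (a point): Middle of the bail's pivot line, along the bin's y at bin x -35 mm, height 30 mm. The bail's arms run outside the box's ends at y -138 and +138 mm.
- bail_roller (a point): Centre of the red round grip on the bail's cross bar: 12 mm diameter, 70 mm long, along the bin's y, 100 mm from the pivot line. At bail angle q it is at bin x = -35 - 100 cos(q + 0.262) mm, z = 30 + 100 sin(q + 0.262) mm. When open there are 55 mm free between it and the box's front wall.
- mat: Terracotta silicone baking mat, 340 x 280 x 3 mm, fixed flat on the shelf; the moulds stand on it. Origin at the centre of its underside.
- mould0_centre (a point): Rectangular aluminium tartlet mould, open on top: 100 (its x) x 46 (its y) x 26 mm high, walls 3 mm, about 60 g; this point is its centre, half-way up (13 mm above its underside). From 3 to 5 moulds are there; the absent ones read None from the start.
- mould1_centre (a point): Rectangular aluminium tartlet mould, open on top: 100 (its x) x 46 (its y) x 26 mm high, walls 3 mm, about 60 g; this point is its centre, half-way up (13 mm above its underside). From 3 to 5 moulds are there; the absent ones read None from the start.
- mould2_centre (a point): Rectangular aluminium tartlet mould, open on top: 100 (its x) x 46 (its y) x 26 mm high, walls 3 mm, about 60 g; this point is its centre, half-way up (13 mm above its underside). From 3 to 5 moulds are there; the absent ones read None from the start.
- mould3_centre (a point): Rectangular aluminium tartlet mould, open on top: 100 (its x) x 46 (its y) x 26 mm high, walls 3 mm, about 60 g; this point is its centre, half-way up (13 mm above its underside). From 3 to 5 moulds are there; the absent ones read None from the start.
- mould4_centre (a point): Rectangular aluminium tartlet mould, open on top: 100 (its x) x 46 (its y) x 26 mm high, walls 3 mm, about 60 g; this point is its centre, half-way up (13 mm above its underside). From 3 to 5 moulds are there; the absent ones read None from the start.
- bundt: Bystander: stainless bundt tin, 160 mm across, 70 mm high; loose, leave it alone. Origin at its underside (centre).
- spatula: Bystander: wooden spatula 280 mm long, lying along its x; loose, leave it alone. Origin at its underside (centre).
- trivet: Bystander: round orange silicone trivet, 170 mm across, 8 mm thick; loose, leave it alone. Origin at its underside (centre).
- canister: Bystander: clear airtight plastic canister with grey lid and red press button, 106 mm across, 131 mm high; loose, leave it alone. Origin at its underside (centre).
Not all that is in view belongs to the job. Leave any black, brown or pink look-alike of the part that bears mould3_centre alone.

How it is judged:
By the outcome, as a careful person would: the job done as asked, in the order asked, and still so for the second after the job is handed in, with the robot touching nothing.
Of mould0, mould1, mould2, mould3, mould4 only 3 to 5 are there at a start; the rules pass over those that are not, and their reading is None.
At some moment in a run one of mould0, mould1, mould2, mould3, mould4 may be knocked a few centimetres aside while the robot is not near it.
It also fails if it takes over 210 s, if anything falls off the work surface, if the arm or the gripper's body presses on something with over 40 N, if the wrist force passes 120 N, or if a joint passes its speed limit or range.

## Working session

There is one attempt and no reset: what is moved stays moved. The work goes in short steps, Python scripts to look and compute and a tool call to move; the robot and the scene stay as the last step left them, time stands still between calls to the robot, and variables do not carry over. Pictures are saved under pics/ and viewed, at most 14 in all, crops included, and the job is handed in when it is done.

Besides the shell and the picture viewer there is one more tool, called after "Request:" as name(argument=value, ...) on one line, values as JSON. jog_arm: Moves the arm, as the interface text tells. Shifts and turns lie within -1 to 1; 1 stands for 0.5 m of shift or 30 degrees of turn. Its arguments: {"type":"object","properties":{"commands":{"type":"array","items":{"type":"array","items":{"type":"number","minimum":-1,"maximum":1}}},"grip_force":{"type":"number"}},"required":["commands"]}

```bash
ls; mkdir -p pics
cat > h.py <<'E'
import numpy as np, cv2
from bench import ctrl
def snap(n,f):
    d=ctrl.get_image(n); cv2.imwrite('pics/'+f,d['frame'][...,::-1]); np.savez('pics/'+f+'.npz',**d); return d
def cam(d):
    f=240/np.tan(np.radians(float(d['vfov']))/2); return f,float(d['cx']),float(d['cy']),np.array(d['camera_from_world'])
def pix(d,p):
    f,cx,cy,T=cam(d); q=T[:3,:3]@np.array(p)+T[:3,3]; return np.array([cx+f*q[0]/q[2],cy+f*q[1]/q[2]])
def world(d,u,v,z):
    f,cx,cy,T=cam(d); R=T[:3,:3]; o=-R.T@T[:3,3]; r=R.T@np.array([(u-cx)/f,(v-cy)/f,1]); return o+r*(z-o[2])/r[2]
E
python3 - <<'E'
from h import *
for n in('scene','top'):
    d=snap(n,n+'0.png'); print({k:v for k,v in d.items() if k!='frame'})
s=ctrl.get_state(); print(s)
E
```

```text
pics
{'vfov': 51.29681363497035, 'cx': 321.36504061854777, 'cy': 244.26793526519504, 'camera_from_world': array([[ 0.84404758,  0.53626313,  0.00235163, -0.41447644],
       [ 0.30221364, -0.47203537, -0.82816032, -0.16390257],
       [-0.44300179,  0.69971742, -0.56048635,  2.22521902],
       [ 0.        ,  0.        ,  0.        ,  1.        ]])}
{'vfov': 42.30234552464457, 'cx': 308.5299301966493, 'cy': 230.7300007710134, 'camera_from_world': array([[ 0.06851489, -0.99764653,  0.00266633, -0.12005766],
       [-0.9715903 , -0.06733183, -0.2268892 ,  0.59972089],
       [ 0.22653475,  0.01295471, -0.97391693,  1.98046627],
       [ 0.        ,  0.        ,  0.        ,  1.        ]])}
{'time': 0.1, 'joint_positions': array([-1.08691549,  0.32167258, -0.07005421,  1.45152107,  0.02262638,
        1.37078174, -0.05688852]), 'qd': array([ 3.66654645e-03, -2.07469237e-03, -8.92823249e-05, -1.05047867e-03,
       -3.45148559e-04,  2.24975660e-03,  6.47782265e-04]), 'joint_torque': array([ 5.23414997e-05, -4.92572629e+01, -4.05492643e-01, -3.13398778e+01,
       -6.39691134e-02,  3.94059252e-02,  6.59093848e-05]), 'position': array([0.29410375, 0.57912889, 0.22163622]), 'tool_rot': array([-7.31082507e-01, -3.05508845e+00,  2.47855357e-03]), 'ft_force': array([-0.55413259,  0.72559777, -0.65897925]), 'torque': array([-0.01323902, -0.07133043,  0.00622323]), 'grip_force': 0.0, 'grip_width': 0.9988968832002447}
```

View pics/scene0.png

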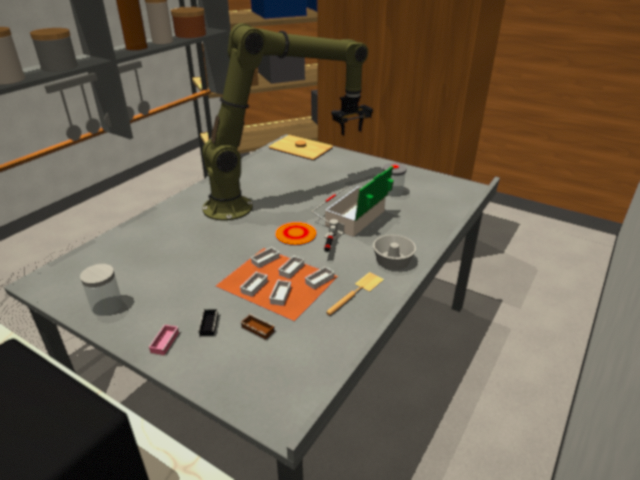

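View pics/top0.png

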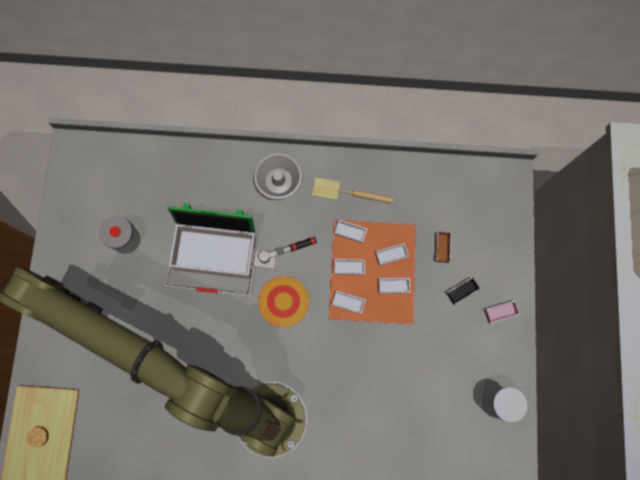

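The top view shows the box at about (212,248), its bail roller at (207,290), the wrench from (264,257) to (315,241), and five silver moulds on the mat at (350,231), (391,254), (349,267), (394,285) and (348,302). The brown (443,247), black (462,291) and pink (501,312) moulds off the mat are look-alikes. I'll confirm this in an enlarged crop and measure.

```bash
cat >> h.py <<'E'
def moulds(d, box=(322,212,424,330), roi=None):
    """silver blobs on the orange mat in the top view -> list (x,y,yaw,len,wid) at rim height 29mm"""
    u0,v0,u1,v1=box; K=8
    im=cv2.resize(d['frame'][v0:v1,u0:u1],None,fx=K,fy=K,interpolation=cv2.INTER_CUBIC)
    hsv=cv2.cvtColor(im,cv2.COLOR_RGB2HSV)
    m=((hsv[...,1]<110)&(hsv[...,2]>70)).astype(np.uint8)
    mat=(hsv[...,1]>=110).astype(np.uint8)
    cs,_=cv2.findContours(m,cv2.RETR_EXTERNAL,cv2.CHAIN_APPROX_NONE); out=[]
    for c in cs:
        if not 150*K*K<cv2.contourArea(c)<1200*K*K: continue
        p=c[:,0,:]/K+[u0-.5+.5/K,v0-.5+.5/K]
        w=np.array([world(d,*q,0.027)[:2] for q in p],np.float32)
        (x,y),(a,b),t=cv2.minAreaRect(w*1000); 
        if a<b: a,b,t=b,a,t+90
        out.append((x/1000,y/1000,(t+90)%180-90,a,b,p.mean(0)))
    return out
E
python3 - <<'E'
from h import *
d=dict(np.load('pics/top0.png.npz'))
for m in moulds(d): print(np.round(m[:5],3),np.round(m[5]))
print('base pix',pix(d,[0,0,0]))
c=d['frame'][165:335,160:440,::-1]; cv2.imwrite('pics/crop1.png',cv2.resize(c,None,fx=2.85,fy=2.85,interpolation=cv2.INTER_CUBIC))
for n,u,v in(('head',264,256),): print(n,world(d,u,v,.07))
E
```

```text
base pix [270.92530346 418.57540391]
head [0.51161376 0.06097582 0.07      ]
```

View pics/crop1.png

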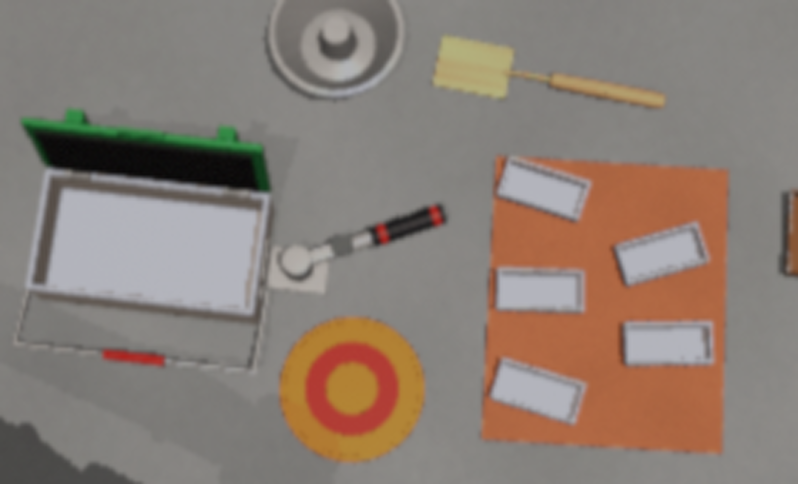

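The crop confirms the five silver moulds on the mat; the coloured ones are off it. The lid is open and the bail stands out in front of the box. Next I'll fit the bin pose and fix the mould segmentation.

```bash
sed -i 's/RETR_EXTERNAL/RETR_LIST/' h.py
python3 - <<'E'
from h import *
from scipy.optimize import least_squares
d=dict(np.load('pics/top0.png.npz'))
for m in moulds(d): print(np.round(m[:5],3),np.round(m[5]))
C=lambda u,v:np.array([u/2.85+160-.35,v/2.85+165-.35])
s,c=100*np.sin(.262),100*np.cos(.262)
obs=[((70,130,80),C(48,170)),((70,-130,80),C(270,191)),((-70,-130,80),C(252,316)),((-70,130,80),C(27,290)),
 ((0,-170,70),C(296,261)),((-35-c,0,30+s),C(133,357)),((-35-c,138,30+s),C(16,344)),((-35-c,-138,30+s),C(255,369))]
def P(b,q):
    x,y,z=np.array(q)/1000; k,l=np.cos(b[2]),np.sin(b[2]); return [b[0]+k*x-l*y,b[1]+l*x+k*y,z]
f=lambda b:np.concatenate([pix(d,P(b,q))-o for q,o in obs])
r=least_squares(f,[.5,.2,0]); b=r.x; print('bin',b,np.degrees(b[2])); print(r.fun.reshape(-1,2).round(1))
B=world(d,*C(296,261),.07); G=world(d,*C(410,223),.052);E_=world(d,*C(442,214),.052)
print('bolt',P(b,(0,-170,52)),B,'grip',G,'end',E_,'yaw',np.arctan2(*(E_-B)[1::-1]),'len',np.hypot(*(E_-B)[:2]),'expected yaw0',b[2]-1.047)
for q in((0,0,0),(0,75,0),(0,-75,0),(70,0,80),(-35-c,0,30+s)): print(q,np.round(P(b,q),4))
E
```

```text
[  0.386  -0.225  76.786 106.684  55.303] [348. 302.]
[  0.452  -0.373 -85.697 107.458  55.031] [394. 285.]
[  0.505  -0.221 -87.884 106.81   55.135] [349. 266.]
[  0.557  -0.361 -70.003 107.535  55.216] [392. 254.]
bin [ 0.52043482  0.23176021 -0.04405774] -2.5243227734207463
[[-0.6 -0.2]
 [-0.2  1.2]
 [ 0.4 -0.7]
 [-0.2 -0.6]
 [ 0.2 -0.6]
 [ 0.7  0.2]
 [-0.2  0. ]
 [-0.1  0.8]]
bolt [np.float64(0.5129474243471253), np.float64(0.061925171720214084), np.float64(0.052)] [0.51074412 0.06251085 0.07      ] grip [ 0.56804914 -0.06449827  0.052     ] end [ 0.58131834 -0.10094475  0.052     ] yaw -1.1632106354908678 len 0.1780405978999671 expected yaw0 -1.0910577437792668
(0, 0, 0) [0.5204 0.2318 0.    ]
(0, 75, 0) [0.5237 0.3067 0.    ]
(0, -75, 0) [0.5171 0.1568 0.    ]
(70, 0, 80) [0.5904 0.2287 0.08  ]
(np.float64(-131.5873884594191), 0, np.float64(55.9012816398972)) [0.389  0.2376 0.0559]
```

Request:
jog_arm(commands=[[0, 0.132, -0.258, 0.136, 0, 0, 0], [0, 0.132, -0.258, 0.136, 0, 0, 0], [0, 0.132, -0.258, 0.136, 0, 0, 0], [0, 0.132, -0.258, 0.136, 0, 0, 0], [0, 0.132, -0.258, 0.136, 0, 0, 0]], grip_force=30)

```text
time: 0.52
position: [0.367, 0.4445, 0.2946]
tool_rot: [0.747, 3.045, 0.004]
ft_force: [1.1, -0.0, 0.1]
grip_width: 0.705
grip_force: 0.0
```

Request:
jog_arm(commands=[[0, 0.036, -0.06, 0.004, 0, 0, 0.167], [0, 0.072, -0.12, 0.008, 0, 0, 0.333], [0, 0.108, -0.18, 0.012, 0, 0, 0.5], [0, 0.144, -0.24, 0.016, 0, 0, 0.667], [0, 0.18, -0.3, 0.02, 0, 0, 0.833]])

```text
time: 0.93
position: [0.4506, 0.2991, 0.3002]
tool_rot: [-0.046, -3.141, 0.0]
ft_force: [0.4, 0.0, -0.0]
grip_width: 0.33
grip_force: 0.0
```

Request:
jog_arm(commands=[[0, 0.02, -0.07, -0.008, 0, 0, 0.167], [0, 0.04, -0.14, -0.016, 0, 0, 0.333], [0, 0.06, -0.21, -0.024, 0, 0, 0.5], [0, 0.08, -0.28, -0.032, 0, 0, 0.667], [0, 0.1, -0.36, -0.04, 0, 0, 0.833]])

```text
time: 1.35
position: [0.5001, 0.12, 0.28]
tool_rot: [0.637, -3.076, -0.001]
ft_force: [1.8, -0.1, 0.2]
grip_width: 0.019
grip_force: 0.0
```

Request:
jog_arm(commands=[[0, 0.04, -0.064, -0.02, 0, 0, 0], [0, 0.08, -0.128, -0.04, 0, 0, 0], [0, 0.12, -0.192, -0.06, 0, 0, 0], [0, 0.16, -0.256, -0.08, 0, 0, 0], [0, 0.19, -0.32, -0.1, 0, 0, 0]])

```text
time: 1.77
position: [0.5963, -0.0407, 0.2296]
tool_rot: [-0.629, 3.078, -0.0]
ft_force: [0.5, 0.9, 0.6]
grip_width: -0.0
grip_force: 0.0
```

```bash
cat >> h.py <<'E'
from scipy.spatial.transform import Rotation as Ro
def st(*goal):
    """print pose; for goals (x,y,z,yaw_of_tool_y_deg or None) print chained shifts/turns in jog units"""
    s=ctrl.get_state(); p=np.array(s['position']); R=Ro.from_rotvec(s['tool_rot']).as_matrix(); y=np.degrees(np.arctan2(R[1,1],R[0,1]))
    print('t%.2f p%s tooly%.1f tilt%.1f F%s g%.3f gf%.1f'%(s['time'],p.round(4),y,np.degrees(np.arccos(-R[2,2])),np.round(s['ft_force'],1),s['grip_width'],s['grip_force']))
    for g in goal:
        dy=0 if g[3] is None else (g[3]-y+90)%180-90
        print(np.round(g[:3],3),'shift',np.round((np.array(g[:3])-p)/.5,3),'turn %.3f'%(dy/30)); p=np.array(g[:3]); y+=dy
E
python3 - <<'E'
from h import *
B=np.array([.512,.062]);g=[]
def T(th,gap=0,r=.14,o=B):
    u=np.array([np.cos(th),np.sin(th)]);n=np.array([np.sin(th),-np.cos(th)]); return o+r*u-n*(.022+gap)
def add(th,*a,z=.035,**k): g.append((*T(th,*a,**k),z,np.degrees(th)))
add(-1.163,.008,z=.12);add(-1.163,.008)
for th in(-1.163,-1.45,-1.7,-1.95,-2.19): add(th)
P=B+.055*np.array([np.cos(-2.191),np.sin(-2.191)])
add(-2.34,0,.085,P);add(-2.49,-.002,.085,P)
add(-2.49,.03,.085,P)
st(*g)
E
```

```text
t1.77 p[ 0.5963 -0.0407  0.2296] tooly113.1 tilt0.0 F[0.5 0.9 0.6] g-0.000 gf0.0
[ 0.595 -0.055  0.12 ] shift [-0.002 -0.028 -0.219] turn 0.009
[ 0.595 -0.055  0.035] shift [ 0.    0.   -0.17] turn 0.000
[ 0.588 -0.058  0.035] shift [-0.015 -0.006  0.   ] turn 0.000
[ 0.551 -0.074  0.035] shift [-0.074 -0.033  0.   ] turn -0.548
[ 0.516 -0.08   0.035] shift [-0.07  -0.011  0.   ] turn -0.477
[ 0.481 -0.076  0.035] shift [-0.07   0.007  0.   ] turn -0.477
[ 0.449 -0.065  0.035] shift [-0.064  0.023  0.   ] turn -0.458
[ 0.437 -0.059  0.035] shift [-0.024  0.011  0.   ] turn -0.286
[ 0.425 -0.05   0.035] shift [-0.024  0.018  0.   ] turn -0.286
[ 0.444 -0.076  0.035] shift [ 0.039 -0.051  0.   ] turn 0.000
```

Request:
jog_arm(commands=[[0, -0.002, -0.028, -0.08, 0, 0, 0], [0, -0.002, -0.028, -0.16, 0, 0, 0], [0, -0.002, -0.028, -0.24, 0, 0, 0], [0, -0.002, -0.028, -0.32, 0, 0, 0], [0, -0.002, -0.028, -0.389, 0, 0, 0]])

```text
time: 2.18
position: [0.5929, -0.0532, 0.033]
tool_rot: [0.627, -3.076, -0.001]
ft_force: [0.4, 0.8, 0.1]
grip_width: 0.004
grip_force: 0.0
```

Request:
jog_arm(commands=[[0, -0.008, -0.003, 0, 0, 0, 0], [0, -0.015, -0.006, 0, 0, 0, 0], [0, -0.04, -0.017, 0, 0, 0, -0.18], [0, -0.065, -0.028, 0, 0, 0, -0.36], [0, -0.089, -0.039, 0, 0, 0, -0.548]])

```text
time: 2.6
position: [0.5527, -0.0721, 0.0395]
tool_rot: [-0.175, 3.129, 0.002]
ft_force: [3.3, 2.6, -0.1]
grip_width: 0.007
grip_force: 1.9
```

Request:
jog_arm(commands=[[0, -0.015, -0.003, 0, 0, 0, -0.1], [0, -0.03, -0.006, 0, 0, 0, -0.2], [0, -0.045, -0.008, 0, 0, 0, -0.3], [0, -0.06, -0.01, 0, 0, 0, -0.4], [0, -0.07, -0.011, 0, 0, 0, -0.477]])

```text
time: 3.02
position: [0.5178, -0.0782, 0.0398]
tool_rot: [0.214, 3.126, 0.003]
ft_force: [3.7, 0.9, -1.8]
grip_width: 0.005
grip_force: 1.8
```

Request:
jog_arm(commands=[[0, -0.015, 0.001, 0, 0, 0, -0.1], [0, -0.03, 0.002, 0, 0, 0, -0.2], [0, -0.045, 0.004, 0, 0, 0, -0.3], [0, -0.06, 0.006, 0, 0, 0, -0.4], [0, -0.07, 0.007, 0, 0, 0, -0.477]])

```text
time: 3.43
position: [0.4832, -0.0749, 0.0398]
tool_rot: [0.602, 3.075, 0.005]
ft_force: [4.2, 0.4, -1.2]
grip_width: 0.006
grip_force: 1.8
```

Request:
jog_arm(commands=[[0, -0.015, 0.004, 0, 0, 0, -0.1], [0, -0.03, 0.008, 0, 0, 0, -0.2], [0, -0.045, 0.013, 0, 0, 0, -0.3], [0, -0.055, 0.018, 0, 0, 0, -0.4], [0, -0.064, 0.023, 0, 0, 0, -0.458]])

```text
time: 3.85
position: [0.4519, -0.0643, 0.0399]
tool_rot: [0.966, 2.979, 0.005]
ft_force: [8.9, -6.5, -1.4]
grip_width: 0.007
grip_force: 6.8
```

Request:
jog_arm(commands=[[0, -0.005, 0.002, 0, 0, 0, -0.06], [0, -0.01, 0.004, 0, 0, 0, -0.12], [0, -0.015, 0.006, 0, 0, 0, -0.18], [0, -0.02, 0.008, 0, 0, 0, -0.24], [0, -0.024, 0.011, 0, 0, 0, -0.286]])

```text
time: 4.27
position: [0.4414, -0.06, 0.0401]
tool_rot: [1.184, 2.896, 0.006]
ft_force: [5.1, -2.8, -1.3]
grip_width: -0.001
grip_force: 2.9
```

Run:
```python
from h import *
st(); d=snap('scene','scene1.png'); c=d['frame'][200:300,250:390,::-1]; cv2.imwrite('pics/crop2.png',cv2.resize(c,None,fx=5,fy=5,interpolation=cv2.INTER_CUBIC))
```

```text
t4.27 p[ 0.4414 -0.06    0.0401] tooly45.5 tilt0.7 F[ 5.1 -2.8 -1.3] g-0.001 gf2.9
```

View pics/crop2.png

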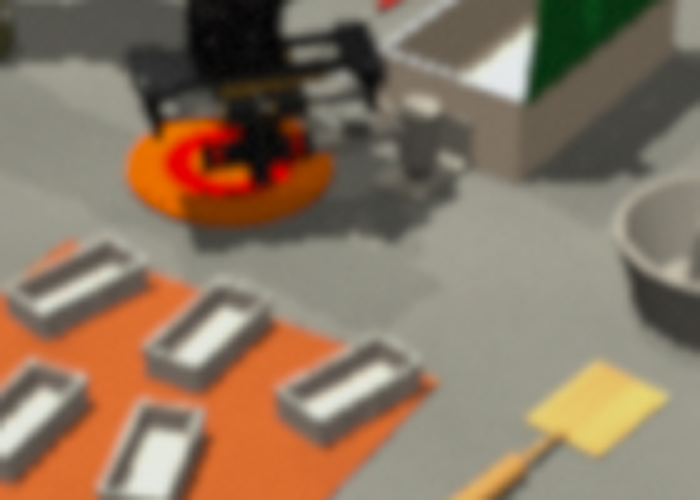

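The picture shows the fingers behind the grip, with the wrench swung round over the trivet. Force peaked at 11 N and then fell, so the trip is bending. I'll continue.

Request:
jog_arm(commands=[[0, -0.006, 0.004, 0, 0, 0, -0.06], [0, -0.012, 0.009, 0, 0, 0, -0.12], [0, -0.018, 0.013, 0, 0, 0, -0.18], [0, -0.024, 0.018, 0, 0, 0, -0.24], [0, -0.03, 0.024, 0, 0, 0, -0.286]])

```text
time: 4.73
position: [0.4287, -0.0517, 0.0401]
tool_rot: [1.394, 2.793, 0.003]
ft_force: [18.8, -21.6, -15.1]
grip_width: 0.005
grip_force: 13.8
```

Request:
jog_arm(commands=[[0, -0.003, 0.003, 0, 0, 0, 0], [0, -0.006, 0.007, 0, 0, 0, 0], [0, -0.006, 0.007, 0, 0, 0, 0], [0, -0.006, 0.007, 0, 0, 0, 0], [0, -0.006, 0.007, 0, 0, 0, 0]])

```text
time: 5.15
position: [0.4285, -0.0516, 0.0405]
tool_rot: [1.392, 2.786, 0.002]
ft_force: [21.0, -23.1, -20.1]
grip_width: 0.003
grip_force: 15.3
```

Force rose at the hard stop. I'll back off, lift and check.

Request:
jog_arm(commands=[[0, 0.02, -0.024, 0, 0, 0, 0], [0, 0.04, -0.048, 0, 0, 0, 0], [0, 0.08, -0.1, 0, 0, 0, 0], [0, 0.08, -0.1, 0.06, 0, 0, 0], [0.7, 0.08, -0.1, 0.14, 0, 0, 0]])

```text
time: 5.57
position: [0.456, -0.0948, 0.1054]
tool_rot: [-1.402, -2.806, 0.01]
ft_force: [0.7, 1.7, 0.1]
grip_width: 0.03
grip_force: 0.0
```

Request:
jog_arm(commands=[[0.7, 0, -0.07, 0.06, 0, 0, -0.15], [0.7, 0, -0.14, 0.12, 0, 0, -0.3], [0.7, 0, -0.2, 0.18, 0, 0, -0.45], [0.7, 0, -0.2, 0.2, 0, 0, -0.6], [0.7, 0, -0.2, 0.2, 0, 0, -0.8]])

```text
time: 5.98
position: [0.4598, -0.1977, 0.2134]
tool_rot: [1.96, 2.442, 0.01]
ft_force: [0.7, 0.4, 0.7]
grip_width: 0.375
grip_force: 0.0
```

Run:
```python
from h import *
st(); d=snap('top','top2.png'); c=d['frame'][165:335,160:440,::-1]; cv2.imwrite('pics/crop3.png',cv2.resize(c,None,fx=2.85,fy=2.85,interpolation=cv2.INTER_CUBIC))
for m in moulds(d): print(np.round(m[:5],3),np.round(m[5]))
```

```text
t5.98 p[ 0.4598 -0.1977  0.2134] tooly12.5 tilt0.7 F[0.7 0.4 0.7] g0.375 gf0.0
[  0.452  -0.373 -85.715 107.454  55.023] [394. 285.]
[  0.557  -0.361 -70.095 107.561  55.197] [392. 254.]
```

View pics/crop3.png

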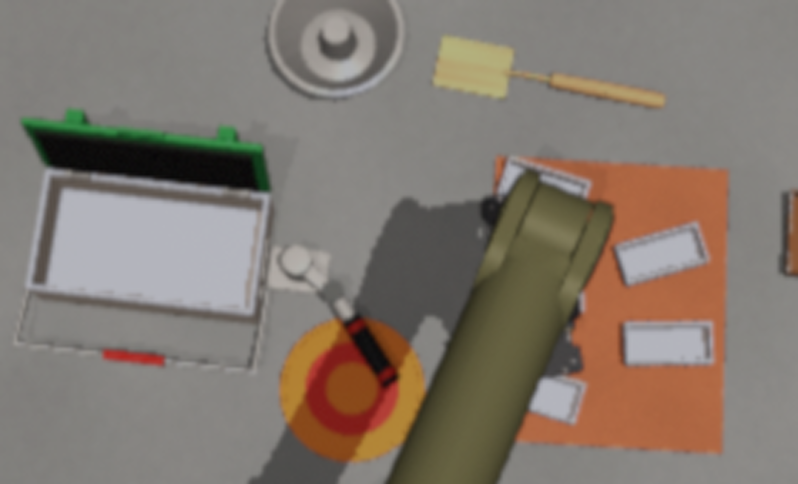

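The handle is visibly bent (about 15°, tripped) and I've left it. Next is the first mould at (0.452, -0.373).

Request:
jog_arm(commands=[[0.7, -0.003, -0.07, -0.05, 0, 0, -0.06], [0.7, -0.006, -0.14, -0.1, 0, 0, -0.12], [0.7, -0.01, -0.21, -0.15, 0, 0, -0.18], [0.7, -0.014, -0.28, -0.2, 0, 0, -0.24], [0.7, -0.016, -0.351, -0.26, 0, 0, -0.27]])

```text
time: 6.45
position: [0.4507, -0.3617, 0.0838]
tool_rot: [2.118, 2.316, 0.003]
ft_force: [-0.0, 0.7, 0.9]
grip_width: 0.682
grip_force: 0.0
```

Run:
```python
from h import *
st((.452,-.373,.010,4.3)); d=snap('top','top3.png')
for m in moulds(d): print(np.round(m[:5],3),np.round(m[5]))
c=[(510,157),(591,183),(578,220),(497,193)]
w=np.array([world(d,u/2.85+160-.35,v/2.85+165-.35,.029)[:2] for u,v in c]); print(w.mean(0),np.degrees(np.arctan2(*(w[1]-w[0])[::-1])),np.linalg.norm(np.diff(w,axis=0),axis=1))
```

```text
t6.45 p[ 0.4507 -0.3617  0.0838] tooly5.1 tilt0.2 F[-0.   0.7  0.9] g0.682 gf0.0
[ 0.452 -0.373  0.01 ] shift [ 0.003 -0.023 -0.148] turn -0.027
[  0.505  -0.221 -87.976 105.816  55.096] [349. 266.]
[ 0.62584643 -0.21913009] -104.40863703952172 [0.10065741 0.04765842 0.10054515]
```

Request:
jog_arm(commands=[[0.7, 0.002, -0.01, -0.05, 0, 0, 0], [0.7, 0.002, -0.02, -0.1, 0, 0, 0], [0.7, 0.002, -0.02, -0.148, 0, 0, 0], [0.7, 0.002, -0.02, -0.148, 0, 0, 0], [0.35, 0.002, -0.02, -0.148, 0, 0, 0]], grip_force=25)

```text
time: 6.92
position: [0.4508, -0.3693, 0.0091]
tool_rot: [-2.119, -2.317, -0.0]
ft_force: [-0.1, 0.3, -1.0]
grip_width: 0.674
grip_force: 0.0
```

Request:
jog_arm(commands=[[0.35, 0, 0, 0, 0, 0, 0], [0.35, 0, 0, 0, 0, 0, 0], [0.35, 0, 0, 0, 0, 0, 0], [0.35, 0, 0, 0.03, 0, 0, 0], [0.35, 0, 0, 0.08, 0, 0, 0]])

```text
time: 7.33
position: [0.4497, -0.3685, 0.0483]
tool_rot: [-2.119, -2.314, 0.001]
ft_force: [0.1, 0.1, -0.1]
grip_width: 0.525
grip_force: 25.0
```

Run:
```python
from h import *
st((.47,-.20,.19,30),(.49,-.03,.2,58),(.5171,.1568,.12,87.5),(.5171,.1568,.017,87.5));
```

```text
t7.33 p[ 0.4497 -0.3685  0.0483] tooly5.0 tilt0.2 F[ 0.1  0.1 -0.1] g0.525 gf25.0
[ 0.47 -0.2   0.19] shift [0.041 0.337 0.283] turn 0.832
[ 0.49 -0.03  0.2 ] shift [0.04 0.34 0.02] turn 0.933
[0.517 0.157 0.12 ] shift [ 0.054  0.374 -0.16 ] turn 0.983
[0.517 0.157 0.017] shift [ 0.     0.    -0.206] turn 0.000
```

Request:
jog_arm(commands=[[0.35, 0.005, 0.04, 0.08, 0, 0, 0.167], [0.35, 0.01, 0.1, 0.14, 0, 0, 0.333], [0.35, 0.02, 0.17, 0.2, 0, 0, 0.5], [0.35, 0.03, 0.24, 0.25, 0, 0, 0.667], [0.35, 0.04, 0.3, 0.283, 0, 0, 0.832]])

```text
time: 7.75
position: [0.4705, -0.2226, 0.1921]
tool_rot: [1.568, 2.719, 0.002]
ft_force: [1.2, -0.6, -0.7]
grip_width: 0.526
grip_force: 25.0
```

Request:
jog_arm(commands=[[0.35, 0.008, 0.076, 0.004, 0, 0, 0.187], [0.35, 0.016, 0.152, 0.008, 0, 0, 0.374], [0.35, 0.024, 0.228, 0.012, 0, 0, 0.561], [0.35, 0.032, 0.304, 0.016, 0, 0, 0.748], [0.35, 0.04, 0.37, 0.02, 0, 0, 0.933]])

```text
time: 8.17
position: [0.4904, -0.0351, 0.2005]
tool_rot: [0.858, 3.02, 0.003]
ft_force: [-0.1, 0.3, -1.2]
grip_width: 0.527
grip_force: 25.0
```

Request:
jog_arm(commands=[[0.35, 0.011, 0.075, -0.02, 0, 0, 0.196], [0.35, 0.022, 0.15, -0.04, 0, 0, 0.393], [0.35, 0.033, 0.225, -0.08, 0, 0, 0.59], [0.35, 0.044, 0.3, -0.12, 0, 0, 0.787], [0.35, 0.054, 0.374, -0.16, 0, 0, 0.983]])

```text
time: 8.58
position: [0.5178, 0.1484, 0.1213]
tool_rot: [0.063, 3.138, 0.002]
ft_force: [1.4, -0.5, -0.6]
grip_width: 0.525
grip_force: 25.0
```

Request:
jog_arm(commands=[[0.35, 0, 0, 0, 0, 0, 0], [0.35, 0, 0, 0, 0, 0, 0], [0.35, 0, 0, 0, 0, 0, 0], [0.35, 0, 0, 0, 0, 0, 0], [0.35, 0, 0, 0, 0, 0, 0]])

```text
time: 9.0
position: [0.518, 0.1452, 0.1215]
tool_rot: [0.075, 3.139, 0.001]
ft_force: [1.0, 0.6, -0.3]
grip_width: 0.526
grip_force: 25.0
```

Run:
```python
from h import *
st((.5171,.1568,.017,87.5)); d=snap('top','top4.png')
for m in moulds(d): print(np.round(m[:5],3),np.round(m[5]))
```

```text
t9.00 p[0.518  0.1452 0.1215] tooly87.3 tilt0.1 F[ 1.   0.6 -0.3] g0.526 gf25.0
[0.517 0.157 0.017] shift [-0.002  0.023 -0.209] turn 0.008
[  0.386  -0.225  76.764 106.653  55.307] [348. 302.]
[  0.505  -0.221 -88.09  106.826  55.383] [349. 266.]
[  0.557  -0.361 -69.961 107.405  55.241] [392. 254.]
```

Request:
jog_arm(commands=[[0.35, -0.002, 0.023, -0.04, 0, 0, 0], [0.35, -0.002, 0.023, -0.09, 0, 0, 0], [0.35, -0.002, 0.023, -0.15, 0, 0, 0], [0.35, -0.002, 0.023, -0.2, 0, 0, 0], [0.35, -0.002, 0.023, -0.209, 0, 0, 0]])

```text
time: 9.47
position: [0.5139, 0.1569, 0.013]
tool_rot: [-0.072, -3.136, 0.003]
ft_force: [-7.8, -2.1, 13.6]
grip_width: 0.529
grip_force: 28.5
```

Request:
jog_arm(commands=[[0.35, 0, 0, 0, 0, 0, 0], [0.64, 0, 0, 0, 0, 0, 0], [0.64, 0, 0, 0, 0, 0, 0], [0.64, 0, 0, 0, 0, 0, 0], [0.64, 0, 0, 0.03, 0, 0, 0]])

```text
time: 9.88
position: [0.515, 0.1578, 0.0297]
tool_rot: [-0.07, -3.138, 0.002]
ft_force: [-0.4, 0.2, 0.5]
grip_width: 0.631
grip_force: 0.0
```

Request:
jog_arm(commands=[[0.64, 0, 0, 0.08, 0, 0, 0], [0.7, 0, 0, 0.16, 0, 0, 0], [0.7, 0, 0, 0.24, 0, 0, 0], [0.7, -0.005, -0.06, 0.32, 0, 0, -0.15], [0.7, -0.01, -0.14, 0.34, 0, 0, -0.3]])

```text
time: 10.3
position: [0.5142, 0.0986, 0.2047]
tool_rot: [0.31, 3.118, 0.009]
ft_force: [1.8, -0.1, 0.2]
grip_width: 0.697
grip_force: 0.0
```

Run:
```python
from h import *
st((.50,-.1,.18,60),(.505,-.221,.10,33),(.505,-.221,.01,2)); d=snap('top','top5.png')
for m in moulds(d): print(np.round(m[:5],3),np.round(m[5]))
```

```text
t10.30 p[0.5142 0.0986 0.2047] tooly78.7 tilt0.6 F[ 1.8 -0.1  0.2] g0.697 gf0.0
[ 0.5  -0.1   0.18] shift [-0.028 -0.397 -0.049] turn -0.622
[ 0.505 -0.221  0.1  ] shift [ 0.01  -0.242 -0.16 ] turn -0.900
[ 0.505 -0.221  0.01 ] shift [ 0.    0.   -0.18] turn -1.033
[  0.387  -0.225  76.546 106.543  55.249] [348. 302.]
[  0.505  -0.221 -87.766 106.795  55.137] [349. 266.]
[  0.557  -0.361 -70.003 107.483  55.216] [392. 254.]
```

Request:
jog_arm(commands=[[0.7, -0.006, -0.08, -0.01, 0, 0, -0.17], [0.7, -0.012, -0.16, -0.02, 0, 0, -0.34], [0.7, -0.018, -0.24, -0.03, 0, 0, -0.52], [0.7, -0.023, -0.32, -0.04, 0, 0, -0.7], [0.7, -0.028, -0.39, -0.049, 0, 0, -0.87]])

```text
time: 10.77
position: [0.4972, -0.1037, 0.1746]
tool_rot: [1.022, 2.969, 0.002]
ft_force: [1.9, -0.2, -0.4]
grip_width: 0.695
grip_force: 0.0
```

Request:
jog_arm(commands=[[0.7, 0.002, -0.05, -0.02, 0, 0, -0.17], [0.7, 0.004, -0.1, -0.05, 0, 0, -0.34], [0.7, 0.006, -0.15, -0.08, 0, 0, -0.52], [0.7, 0.008, -0.2, -0.12, 0, 0, -0.7], [0.7, 0.01, -0.242, -0.16, 0, 0, -0.87]])

```text
time: 11.18
position: [0.5031, -0.224, 0.0944]
tool_rot: [1.665, 2.661, 0.001]
ft_force: [1.2, 0.2, 0.0]
grip_width: 0.7
grip_force: 0.0
```

Request:
jog_arm(commands=[[0.7, 0, 0, 0, 0, 0, -0.2], [0.7, 0, 0, 0, 0, 0, -0.4], [0.7, 0, 0, 0, 0, 0, -0.6], [0.7, 0, 0, 0, 0, 0, -0.8], [0.7, 0, 0, 0, 0, 0, -0.8]])

```text
time: 11.6
position: [0.5029, -0.2219, 0.0944]
tool_rot: [2.18, 2.261, 0.001]
ft_force: [-0.2, 0.2, 0.7]
grip_width: 0.695
grip_force: 0.0
```

Run:
```python
from h import *
st((.505,-.221,.01,2.2)); d=snap('top','top6.png')
for m in moulds(d): print(np.round(m[:5],3),np.round(m[5]))
```

```text
t11.60 p[ 0.5029 -0.2219  0.0944] tooly2.1 tilt0.1 F[-0.2  0.2  0.7] g0.695 gf0.0
[ 0.505 -0.221  0.01 ] shift [ 0.004  0.002 -0.169] turn 0.004
[  0.387  -0.223  76.42  109.07   55.305] [349. 302.]
[  0.557  -0.361 -70.003 107.668  55.274] [392. 254.]
```

Request:
jog_arm(commands=[[0.7, 0.004, 0.002, -0.06, 0, 0, 0], [0.7, 0.004, 0.002, -0.12, 0, 0, 0], [0.7, 0.004, 0.002, -0.169, 0, 0, 0], [0.7, 0.004, 0.002, -0.169, 0, 0, 0], [0.35, 0.004, 0.002, -0.169, 0, 0, 0]])

```text
time: 12.07
position: [0.5037, -0.2205, 0.009]
tool_rot: [-2.174, -2.265, 0.002]
ft_force: [0.2, -1.2, -0.1]
grip_width: 0.675
grip_force: 0.0
```

Request:
jog_arm(commands=[[0.35, 0, 0, 0, 0, 0, 0], [0.35, 0, 0, 0, 0, 0, 0], [0.35, 0, 0, 0, 0, 0, 0], [0.35, 0, 0, 0.03, 0, 0, 0], [0.35, 0, 0, 0.08, 0, 0, 0]])

```text
time: 12.48
position: [0.5031, -0.2199, 0.0487]
tool_rot: [-2.175, -2.263, 0.003]
ft_force: [-0.2, 0.1, -1.5]
grip_width: 0.525
grip_force: 25.0
```

Request:
jog_arm(commands=[[0.35, -0.002, 0.03, 0.08, 0, 0, 0.18], [0.35, -0.004, 0.09, 0.14, 0, 0, 0.37], [0.35, -0.006, 0.16, 0.2, 0, 0, 0.56], [0.35, -0.008, 0.24, 0.25, 0, 0, 0.75], [0.35, -0.01, 0.32, 0.28, 0, 0, 0.947]])

```text
time: 12.9
position: [0.5009, -0.0722, 0.1882]
tool_rot: [1.55, 2.728, 0.006]
ft_force: [1.2, 0.5, -1.6]
grip_width: 0.527
grip_force: 25.0
```

Request:
jog_arm(commands=[[0.35, 0.004, 0.06, 0, 0, 0, 0.187], [0.35, 0.008, 0.12, 0, 0, 0, 0.374], [0.35, 0.012, 0.18, 0, 0, 0, 0.561], [0.35, 0.016, 0.24, 0, 0, 0, 0.748], [0.35, 0.02, 0.3, 0, 0, 0, 0.947]])

```text
time: 13.32
position: [0.5101, 0.0793, 0.1857]
tool_rot: [0.83, 3.028, 0.003]
ft_force: [0.3, -0.5, -0.5]
grip_width: 0.526
grip_force: 25.0
```

Request:
jog_arm(commands=[[0.35, 0.004, 0.06, -0.02, 0, 0, 0.187], [0.35, 0.008, 0.12, -0.05, 0, 0, 0.374], [0.35, 0.012, 0.18, -0.08, 0, 0, 0.561], [0.35, 0.016, 0.24, -0.11, 0, 0, 0.748], [0.35, 0.02, 0.3, -0.14, 0, 0, 0.947]])

```text
time: 13.73
position: [0.5203, 0.2295, 0.115]
tool_rot: [0.061, 3.139, 0.002]
ft_force: [0.9, -0.0, -0.5]
grip_width: 0.524
grip_force: 25.0
```

Run:
```python
from h import *
st((.5204,.2318,.019,87.5)); d=snap('top','top7.png')
for m in moulds(d): print(np.round(m[:5],3),np.round(m[5]))
```

```text
t13.73 p[0.5203 0.2295 0.115 ] tooly87.8 tilt0.1 F[ 0.9 -0.  -0.5] g0.524 gf25.0
[0.52  0.232 0.019] shift [ 0.     0.005 -0.192] turn -0.009
[  0.387  -0.225  76.519 106.595  55.403] [348. 302.]
[  0.557  -0.361 -70.016 107.547  55.218] [392. 254.]
```

Request:
jog_arm(commands=[[0.35, 0, 0.003, -0.05, 0, 0, 0], [0.35, 0, 0.003, -0.1, 0, 0, 0], [0.35, 0, 0.003, -0.15, 0, 0, 0], [0.35, 0, 0.003, -0.18, 0, 0, 0], [0.35, 0, 0.003, -0.19, 0, 0, 0]])

```text
time: 14.2
position: [0.5184, 0.2284, 0.0176]
tool_rot: [-0.069, -3.138, 0.003]
ft_force: [0.1, -0.5, -0.5]
grip_width: 0.526
grip_force: 25.0
```

Request:
jog_arm(commands=[[0.35, 0, 0, 0, 0, 0, 0], [0.64, 0, 0, 0, 0, 0, 0], [0.64, 0, 0, 0, 0, 0, 0], [0.64, 0, 0, 0, 0, 0, 0], [0.64, 0, 0, 0.03, 0, 0, 0]])

```text
time: 14.62
position: [0.5187, 0.2289, 0.0336]
tool_rot: [-0.069, -3.139, 0.002]
ft_force: [-0.4, 0.2, 0.4]
grip_width: 0.629
grip_force: 0.0
```

Request:
jog_arm(commands=[[0.64, 0, 0, 0.08, 0, 0, 0], [0.7, 0, 0, 0.16, 0, 0, 0], [0.7, 0, 0, 0.24, 0, 0, 0], [0.7, -0.005, -0.06, 0.3, 0, 0, -0.15], [0.7, -0.01, -0.14, 0.31, 0, 0, -0.3]])

```text
time: 15.03
position: [0.5182, 0.1639, 0.1968]
tool_rot: [0.309, 3.116, 0.013]
ft_force: [1.3, -0.9, 0.4]
grip_width: 0.697
grip_force: 0.0
```

Request:
jog_arm(commands=[[0.7, 0, -0.08, 0, 0, 0, -0.13], [0.7, 0, -0.16, 0, 0, 0, -0.26], [0.7, 0, -0.24, 0, 0, 0, -0.39], [0.7, 0, -0.32, 0, 0, 0, -0.52], [0.7, 0, -0.39, 0, 0, 0, -0.65]])

```text
time: 15.45
position: [0.515, -0.0386, 0.1909]
tool_rot: [0.847, 3.023, 0.003]
ft_force: [0.1, -0.4, -0.7]
grip_width: 0.699
grip_force: 0.0
```

Request:
jog_arm(commands=[[0.7, 0.008, -0.07, 0, 0, 0, -0.13], [0.7, 0.016, -0.14, -0.02, 0, 0, -0.26], [0.7, 0.024, -0.21, -0.04, 0, 0, -0.39], [0.7, 0.032, -0.28, -0.06, 0, 0, -0.52], [0.7, 0.04, -0.35, -0.08, 0, 0, -0.65]])

```text
time: 15.87
position: [0.5356, -0.2123, 0.1505]
tool_rot: [1.344, 2.837, 0.003]
ft_force: [1.0, 0.2, 0.7]
grip_width: 0.701
grip_force: 0.0
```

Run:
```python
from h import *
st((.557,-.361,.09,20),(.557,-.361,.01,20)); d=snap('top','top8.png')
for m in moulds(d): print(np.round(m[:5],3),np.round(m[5]))
```

```text
t15.87 p[ 0.5356 -0.2123  0.1505] tooly39.3 tilt0.2 F[1.  0.2 0.7] g0.701 gf0.0
[ 0.557 -0.361  0.09 ] shift [ 0.043 -0.297 -0.121] turn -0.644
[ 0.557 -0.361  0.01 ] shift [ 0.    0.   -0.16] turn 0.000
[  0.386  -0.225  76.562 106.684  55.367] [348. 302.]
[  0.548  -0.325 -66.025 183.118  72.817] [382. 258.]
[  0.632  -0.155   3.656 112.786  68.401] [327. 224.]
```

Request:
jog_arm(commands=[[0.7, 0.009, -0.06, -0.024, 0, 0, -0.13], [0.7, 0.018, -0.12, -0.048, 0, 0, -0.26], [0.7, 0.027, -0.18, -0.072, 0, 0, -0.39], [0.7, 0.036, -0.24, -0.096, 0, 0, -0.52], [0.7, 0.043, -0.295, -0.121, 0, 0, -0.644]])

```text
time: 16.33
position: [0.5573, -0.3597, 0.0895]
tool_rot: [1.801, 2.572, 0.001]
ft_force: [0.7, 0.1, 0.9]
grip_width: 0.7
grip_force: 0.0
```

Request:
jog_arm(commands=[[0.7, 0, 0, -0.04, 0, 0, 0], [0.7, 0, 0, -0.1, 0, 0, 0], [0.7, 0, 0, -0.159, 0, 0, 0], [0.7, 0, 0, -0.159, 0, 0, 0], [0.35, 0, 0, -0.159, 0, 0, 0]])

```text
time: 16.75
position: [0.5562, -0.3575, 0.0094]
tool_rot: [-1.797, -2.575, 0.0]
ft_force: [1.0, -0.4, 0.4]
grip_width: 0.674
grip_force: 0.0
```

Request:
jog_arm(commands=[[0.35, 0, 0, 0, 0, 0, 0], [0.35, 0, 0, 0, 0, 0, 0], [0.35, 0, 0, 0, 0, 0, 0], [0.35, 0, 0, 0.03, 0, 0, 0], [0.35, 0, 0, 0.08, 0, 0, 0]])

```text
time: 17.17
position: [0.555, -0.3566, 0.0488]
tool_rot: [-1.796, -2.572, 0.0]
ft_force: [-0.0, 0.3, 0.1]
grip_width: 0.528
grip_force: 25.0
```

Run:
```python
from h import *
st((.54,-.21,.19,42),(.52,-.03,.19,65),(.52,.14,.19,87.5),(.5237,.3067,.11,87.5)); d=snap('top','top9.png')
for m in moulds(d): print(np.round(m[:5],3),np.round(m[5]))
```

```text
t17.17 p[ 0.555  -0.3566  0.0488] tooly20.2 tilt0.2 F[-0.   0.3  0.1] g0.528 gf25.0
[ 0.54 -0.21  0.19] shift [-0.03   0.293  0.282] turn 0.728
[ 0.52 -0.03  0.19] shift [-0.04  0.36  0.  ] turn 0.767
[0.52 0.14 0.19] shift [0.   0.34 0.  ] turn 0.750
[0.524 0.307 0.11 ] shift [ 0.007  0.333 -0.16 ] turn 0.000
[  0.387  -0.224  76.27  107.644  56.376] [349. 302.]
```

Request:
jog_arm(commands=[[0.35, -0.003, 0.03, 0.08, 0, 0, 0.14], [0.35, -0.01, 0.09, 0.14, 0, 0, 0.28], [0.35, -0.016, 0.16, 0.2, 0, 0, 0.42], [0.35, -0.024, 0.23, 0.25, 0, 0, 0.56], [0.35, -0.03, 0.293, 0.282, 0, 0, 0.728]])

```text
time: 17.63
position: [0.5415, -0.2134, 0.1932]
tool_rot: [1.275, 2.867, 0.001]
ft_force: [0.7, 0.0, -0.7]
grip_width: 0.529
grip_force: 25.0
```

Request:
jog_arm(commands=[[0.35, -0.008, 0.07, 0, 0, 0, 0.15], [0.35, -0.016, 0.14, 0, 0, 0, 0.3], [0.35, -0.024, 0.21, 0, 0, 0, 0.45], [0.35, -0.032, 0.28, 0, 0, 0, 0.6], [0.35, -0.04, 0.35, 0, 0, 0, 0.767]])

```text
time: 18.05
position: [0.5213, -0.0368, 0.1914]
tool_rot: [0.675, 3.066, 0.003]
ft_force: [0.5, -0.8, -0.3]
grip_width: 0.522
grip_force: 25.0
```

Request:
jog_arm(commands=[[0.35, 0, 0.07, 0, 0, 0, 0.15], [0.35, 0, 0.14, 0, 0, 0, 0.3], [0.35, 0, 0.21, 0, 0, 0, 0.45], [0.35, 0, 0.28, 0, 0, 0, 0.6], [0.35, 0, 0.34, 0, 0, 0, 0.75]])

```text
time: 18.47
position: [0.5214, 0.1343, 0.1914]
tool_rot: [0.061, 3.139, 0.003]
ft_force: [0.6, -0.3, -0.5]
grip_width: 0.524
grip_force: 25.0
```

Request:
jog_arm(commands=[[0.35, 0.001, 0.07, -0.02, 0, 0, 0], [0.35, 0.003, 0.14, -0.05, 0, 0, 0], [0.35, 0.005, 0.21, -0.09, 0, 0, 0], [0.35, 0.007, 0.28, -0.13, 0, 0, 0], [0.35, 0.007, 0.333, -0.16, 0, 0, 0]])

```text
time: 18.88
position: [0.5245, 0.3017, 0.1097]
tool_rot: [0.066, 3.14, 0.002]
ft_force: [-0.3, -0.4, -0.6]
grip_width: 0.524
grip_force: 25.0
```

Run:
```python
from h import *
st((.5237,.3067,.019,87.5)); d=snap('top','top10.png')
for m in moulds(d): print(np.round(m[:5],3),np.round(m[5]))
```

```text
t18.88 p[0.5245 0.3017 0.1097] tooly87.6 tilt0.1 F[-0.3 -0.4 -0.6] g0.524 gf25.0
[0.524 0.307 0.019] shift [-0.002  0.01  -0.181] turn -0.003
[  0.386  -0.225  76.72  106.712  55.35 ] [348. 302.]
```

Request:
jog_arm(commands=[[0.35, -0.002, 0.006, -0.05, 0, 0, 0], [0.35, -0.002, 0.006, -0.1, 0, 0, 0], [0.35, -0.002, 0.006, -0.15, 0, 0, 0], [0.35, -0.002, 0.006, -0.17, 0, 0, 0], [0.35, -0.002, 0.006, -0.179, 0, 0, 0]])

```text
time: 19.35
position: [0.5234, 0.3005, 0.0194]
tool_rot: [-0.069, -3.139, 0.003]
ft_force: [-1.2, 0.6, -1.2]
grip_width: 0.527
grip_force: 25.0
```

Request:
jog_arm(commands=[[0.35, 0, 0, 0, 0, 0, 0], [0.64, 0, 0, 0, 0, 0, 0], [0.64, 0, 0, 0, 0, 0, 0], [0.64, 0, 0, 0, 0, 0, 0], [0.64, 0, 0, 0.03, 0, 0, 0]])

```text
time: 19.77
position: [0.5228, 0.3008, 0.0341]
tool_rot: [-0.068, -3.138, 0.003]
ft_force: [-0.2, -0.3, 0.1]
grip_width: 0.628
grip_force: 0.0
```

Request:
jog_arm(commands=[[0.64, 0, 0, 0.08, 0, 0, 0], [0.7, 0, 0, 0.16, 0, 0, 0], [0.7, 0, 0, 0.24, 0, 0, 0], [0.7, -0.005, -0.06, 0.3, 0, 0, -0.15], [0.7, -0.01, -0.14, 0.31, 0, 0, -0.3]])

```text
time: 20.18
position: [0.5218, 0.2365, 0.1975]
tool_rot: [0.309, 3.117, 0.014]
ft_force: [2.7, -0.2, -0.1]
grip_width: 0.694
grip_force: 0.0
```

Request:
jog_arm(commands=[[0.7, -0.01, -0.08, 0.01, 0, 0, -0.17], [0.7, -0.02, -0.16, 0.02, 0, 0, -0.34], [0.7, -0.03, -0.24, 0.02, 0, 0, -0.51], [0.7, -0.04, -0.32, 0.02, 0, 0, -0.68], [0.7, -0.05, -0.39, 0.02, 0, 0, -0.85]])

```text
time: 20.6
position: [0.494, 0.0336, 0.2015]
tool_rot: [1.005, 2.975, 0.003]
ft_force: [1.3, -0.0, -0.5]
grip_width: 0.701
grip_force: 0.0
```

Request:
jog_arm(commands=[[0.7, -0.008, -0.08, 0, 0, 0, -0.17], [0.7, -0.016, -0.16, 0, 0, 0, -0.34], [0.7, -0.024, -0.24, 0, 0, 0, -0.51], [0.7, -0.03, -0.32, 0, 0, 0, -0.68], [0.7, -0.03, -0.38, 0, 0, 0, -0.85]])

```text
time: 21.02
position: [0.4782, -0.1576, 0.2015]
tool_rot: [1.639, 2.678, 0.003]
ft_force: [0.8, 0.3, 0.4]
grip_width: 0.698
grip_force: 0.0
```

Run:
```python
from h import *
st((.43,-.15,.15,None),(.386,-.225,.09,-13.3)); d=snap('top','top11.png'); c=d['frame'][165:335,160:440,::-1]; cv2.imwrite('pics/crop4.png',cv2.resize(c,None,fx=2.85,fy=2.85,interpolation=cv2.INTER_CUBIC))
for m in moulds(d): print(np.round(m[:5],3),np.round(m[5]))
```

```text
t21.02 p[ 0.4782 -0.1576  0.2015] tooly27.1 tilt0.2 F[0.8 0.3 0.4] g0.698 gf0.0
[ 0.43 -0.15  0.15] shift [-0.096  0.015 -0.103] turn 0.000
[ 0.386 -0.225  0.09 ] shift [-0.088 -0.15  -0.12 ] turn -1.345
[  0.429  -0.234 -13.382 142.031 108.197] [349. 292.]
```

View pics/crop4.png

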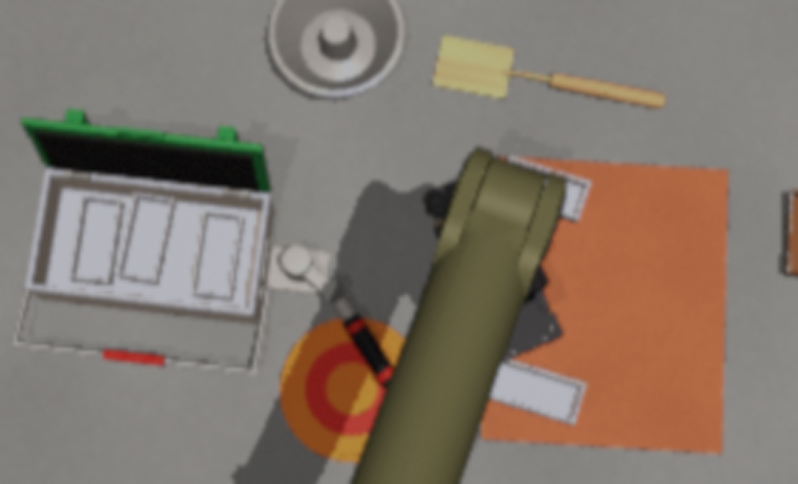

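The crop shows three moulds in the box at crop x≈100, 148 and 219; the middle one has been nudged left and turned slightly, which is fine. Next is the mould at (0.386, -0.225).

Request:
jog_arm(commands=[[0.7, -0.03, -0.02, -0.03, 0, 0, -0.14], [0.7, -0.06, -0.05, -0.06, 0, 0, -0.28], [0.7, -0.09, -0.08, -0.09, 0, 0, -0.42], [0.7, -0.12, -0.1, -0.12, 0, 0, -0.56], [0.7, -0.15, -0.12, -0.15, 0, 0, -0.7]])

```text
time: 21.48
position: [0.4038, -0.2142, 0.1253]
tool_rot: [2.096, 2.339, 0.003]
ft_force: [0.7, -0.4, 0.3]
grip_width: 0.704
grip_force: 0.0
```

Request:
jog_arm(commands=[[0.7, -0.016, -0.005, -0.03, 0, 0, -0.14], [0.7, -0.034, -0.01, -0.06, 0, 0, -0.28], [0.7, -0.034, -0.014, -0.073, 0, 0, -0.42], [0.7, -0.034, -0.014, -0.073, 0, 0, -0.56], [0.7, -0.034, -0.014, -0.073, 0, 0, -0.645]])

```text
time: 21.9
position: [0.387, -0.2206, 0.0889]
tool_rot: [-2.46, -1.954, -0.002]
ft_force: [0.6, 0.0, 1.6]
grip_width: 0.7
grip_force: 0.0
```

Run:
```python
from h import *
st((.386,-.225,.01,-13.3)); d=snap('top','top12.png')
for m in moulds(d): print(np.round(m[:5],3),np.round(m[5]))
for u,v in((100,241),(148,240),(219,257)):
    w=world(d,u/2.85+160-.35,v/2.85+165-.35,.031); a=-.04406; k,l=np.cos(a),np.sin(a); e=w[:2]-[.5204,.2318]; print(w.round(4),'bin',np.round([k*e[0]+l*e[1],-l*e[0]+k*e[1]],4))
```

```text
t21.90 p[ 0.387  -0.2206  0.0889] tooly-13.1 tilt0.1 F[0.6 0.  1.6] g0.700 gf0.0
[ 0.386 -0.225  0.01 ] shift [-0.002 -0.009 -0.158] turn -0.008
[0.5259 0.2971 0.031 ] bin [0.0026 0.0654]
[0.5309 0.2411 0.031 ] bin [0.0101 0.0097]
[0.5165 0.1561 0.031 ] bin [-0.0006 -0.0758]
```

Request:
jog_arm(commands=[[0.7, -0.002, -0.009, -0.05, 0, 0, 0], [0.7, -0.002, -0.009, -0.1, 0, 0, 0], [0.7, -0.002, -0.009, -0.157, 0, 0, 0], [0.7, -0.002, -0.009, -0.157, 0, 0, 0], [0.35, -0.002, -0.009, -0.157, 0, 0, 0]])

```text
time: 22.37
position: [0.385, -0.225, 0.0099]
tool_rot: [-2.454, -1.958, 0.004]
ft_force: [0.7, -0.4, 0.1]
grip_width: 0.67
grip_force: 0.0
```

Request:
jog_arm(commands=[[0.35, 0, 0, 0, 0, 0, 0], [0.35, 0, 0, 0, 0, 0, 0], [0.35, 0, 0, 0, 0, 0, 0], [0.35, 0, 0, 0.03, 0, 0, 0], [0.35, 0, 0, 0.08, 0, 0, 0]])

```text
time: 22.78
position: [0.3846, -0.2244, 0.0499]
tool_rot: [-2.454, -1.957, 0.003]
ft_force: [-0.8, 0.8, -0.8]
grip_width: 0.522
grip_force: 25.0
```

Request:
jog_arm(commands=[[0.35, 0.02, 0, 0.08, 0, 0, 0.17], [0.35, 0.05, 0.02, 0.16, 0, 0, 0.34], [0.35, 0.08, 0.06, 0.22, 0, 0, 0.5], [0.35, 0.12, 0.1, 0.28, 0, 0, 0.67], [0.35, 0.15, 0.14, 0.28, 0, 0, 0.84]])

```text
time: 23.2
position: [0.4663, -0.155, 0.1977]
tool_rot: [1.958, 2.444, 0.016]
ft_force: [1.0, -1.0, -0.9]
grip_width: 0.525
grip_force: 25.0
```

Request:
jog_arm(commands=[[0.35, 0.014, 0.06, 0, 0, 0, 0.17], [0.35, 0.028, 0.12, 0, 0, 0, 0.34], [0.35, 0.042, 0.18, 0, 0, 0, 0.5], [0.35, 0.056, 0.24, 0, 0, 0, 0.67], [0.35, 0.07, 0.29, 0, 0, 0, 0.84]])

```text
time: 23.62
position: [0.4964, -0.0075, 0.1915]
tool_rot: [1.379, 2.821, 0.005]
ft_force: [1.5, -1.0, -0.8]
grip_width: 0.523
grip_force: 25.0
```

Request:
jog_arm(commands=[[0.35, 0.01, 0.06, 0, 0, 0, 0.17], [0.35, 0.02, 0.12, 0, 0, 0, 0.34], [0.35, 0.03, 0.18, 0, 0, 0, 0.5], [0.35, 0.04, 0.24, 0, 0, 0, 0.67], [0.35, 0.05, 0.29, 0, 0, 0, 0.84]])

```text
time: 24.03
position: [0.5212, 0.1377, 0.1916]
tool_rot: [0.73, 3.054, 0.004]
ft_force: [0.3, 0.6, -0.3]
grip_width: 0.523
grip_force: 25.0
```

Run:
```python
from h import *
st((.5271,.2691,.13,87.5),(.5271,.2691,.043,87.5)); d=snap('top','top13.png')
for m in moulds(d): print(np.round(m[:5],3),np.round(m[5]))
```

```text
t24.03 p[0.5212 0.1377 0.1916] tooly63.1 tilt0.2 F[ 0.3  0.6 -0.3] g0.523 gf25.0
[0.527 0.269 0.13 ] shift [ 0.012  0.263 -0.123] turn 0.813
[0.527 0.269 0.043] shift [ 0.     0.    -0.174] turn 0.000
```

Request:
jog_arm(commands=[[0.35, 0.003, 0.05, 0, 0, 0, 0.17], [0.35, 0.006, 0.1, -0.02, 0, 0, 0.34], [0.35, 0.009, 0.15, -0.05, 0, 0, 0.5], [0.35, 0.012, 0.2, -0.08, 0, 0, 0.67], [0.35, 0.012, 0.259, -0.12, 0, 0, 0.8]])

```text
time: 24.5
position: [0.5286, 0.265, 0.1322]
tool_rot: [0.085, 3.136, 0.004]
ft_force: [0.6, -0.2, -0.3]
grip_width: 0.525
grip_force: 25.0
```

Request:
jog_arm(commands=[[0.35, 0, 0, -0.03, 0, 0, 0], [0.35, 0, 0, -0.07, 0, 0, 0], [0.35, 0, 0, -0.11, 0, 0, 0], [0.35, 0, 0, -0.15, 0, 0, 0], [0.35, 0, 0, -0.175, 0, 0, 0]])

```text
time: 24.92
position: [0.5264, 0.2642, 0.042]
tool_rot: [-0.089, -3.14, 0.0]
ft_force: [0.2, 0.0, -0.6]
grip_width: 0.525
grip_force: 25.0
```

Request:
jog_arm(commands=[[0.35, 0, 0, 0, 0, 0, 0], [0.64, 0, 0, 0, 0, 0, 0], [0.64, 0, 0, 0, 0, 0, 0], [0.64, 0, 0, 0, 0, 0, 0], [0.64, 0, 0, 0.03, 0, 0, 0]])

```text
time: 25.33
position: [0.5258, 0.2639, 0.0567]
tool_rot: [-0.089, -3.138, 0.003]
ft_force: [-0.8, -0.6, 0.5]
grip_width: 0.624
grip_force: 0.0
```

Request:
jog_arm(commands=[[0.64, 0, 0, 0.08, 0, 0, 0], [0.7, 0, 0, 0.16, 0, 0, 0], [0.7, 0, 0, 0.24, 0, 0, 0], [0.7, 0, -0.06, 0.3, 0, 0, -0.15], [0.7, 0, -0.14, 0.3, 0, 0, -0.3]])

```text
time: 25.75
position: [0.5304, 0.1995, 0.2159]
tool_rot: [0.328, 3.114, 0.015]
ft_force: [0.4, -0.7, 1.2]
grip_width: 0.695
grip_force: 0.0
```

Request:
jog_arm(commands=[[0.7, 0.01, -0.08, 0, 0, 0, -0.17], [0.7, 0.02, -0.16, 0, 0, 0, -0.34], [0.7, 0.02, -0.24, 0, 0, 0, -0.51], [0.7, 0.02, -0.32, 0, 0, 0, -0.68], [0.7, 0.02, -0.39, 0, 0, 0, -0.85]])

```text
time: 26.17
position: [0.5371, -0.0036, 0.2091]
tool_rot: [1.025, 2.968, 0.003]
ft_force: [0.3, 0.4, 0.3]
grip_width: 0.701
grip_force: 0.0
```

Run:
```python
from h import *
st((.58,-.12,.18,15),(.626,-.219,.09,-14.4)); d=snap('top','top14.png'); c=d['frame'][165:335,160:440,::-1]; cv2.imwrite('pics/crop5.png',cv2.resize(c,None,fx=2.85,fy=2.85,interpolation=cv2.INTER_CUBIC))
```

```text
t26.17 p[ 0.5371 -0.0036  0.2091] tooly51.9 tilt0.1 F[0.3 0.4 0.3] g0.701 gf0.0
[ 0.58 -0.12  0.18] shift [ 0.086 -0.233 -0.058] turn -1.230
[ 0.626 -0.219  0.09 ] shift [ 0.092 -0.198 -0.18 ] turn -0.980
```

View pics/crop5.png

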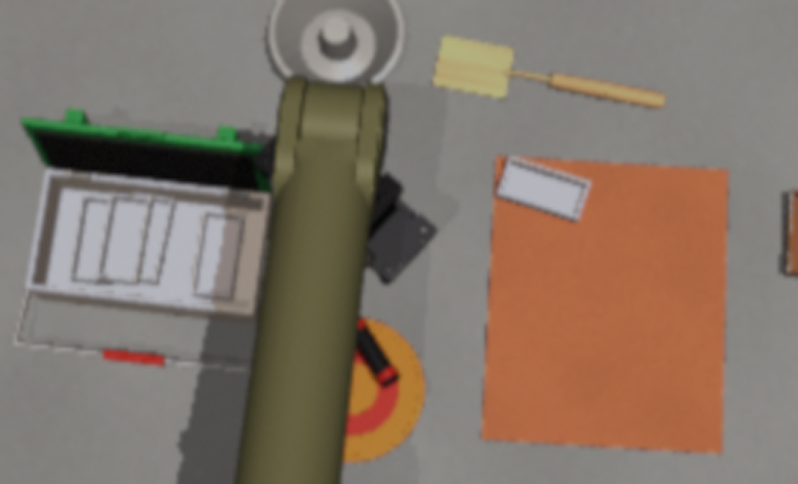

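The fourth mould sits on top of two others. The last one is unchanged at crop (545,188).

Request:
jog_arm(commands=[[0.7, 0.02, -0.05, -0.01, 0, 0, -0.17], [0.7, 0.04, -0.1, -0.02, 0, 0, -0.34], [0.7, 0.06, -0.15, -0.03, 0, 0, -0.51], [0.7, 0.08, -0.2, -0.04, 0, 0, -0.68], [0.7, 0.086, -0.233, -0.058, 0, 0, -0.82]])

```text
time: 26.63
position: [0.5818, -0.1198, 0.1804]
tool_rot: [1.631, 2.68, 0.001]
ft_force: [-1.0, 0.3, -0.6]
grip_width: 0.701
grip_force: 0.0
```

Request:
jog_arm(commands=[[0.7, 0.02, -0.05, -0.03, 0, 0, -0.17], [0.7, 0.04, -0.1, -0.07, 0, 0, -0.34], [0.7, 0.06, -0.15, -0.11, 0, 0, -0.51], [0.7, 0.08, -0.19, -0.15, 0, 0, -0.68], [0.7, 0.09, -0.197, -0.18, 0, 0, -0.82]])

```text
time: 27.05
position: [0.6249, -0.2203, 0.0882]
tool_rot: [2.169, 2.269, -0.003]
ft_force: [-1.4, 0.3, -0.4]
grip_width: 0.699
grip_force: 0.0
```

Request:
jog_arm(commands=[[0.7, 0, 0, 0, 0, 0, -0.2], [0.7, 0, 0, 0, 0, 0, -0.4], [0.7, 0, 0, 0, 0, 0, -0.57], [0.7, 0, 0, 0, 0, 0, -0.57], [0.7, 0, 0, 0, 0, 0, -0.57]])

```text
time: 27.47
position: [0.6256, -0.2151, 0.0893]
tool_rot: [2.473, 1.937, 0.001]
ft_force: [-0.6, 0.5, 0.4]
grip_width: 0.701
grip_force: 0.0
```

Run:
```python
from h import *
st((.626,-.219,.01,-14.4))
```

```text
t27.47 p[ 0.6256 -0.2151  0.0893] tooly-13.8 tilt0.0 F[-0.6  0.5  0.4] g0.701 gf0.0
[ 0.626 -0.219  0.01 ] shift [ 0.001 -0.008 -0.159] turn -0.018
```

Request:
jog_arm(commands=[[0.7, 0.001, -0.008, -0.05, 0, 0, 0], [0.7, 0.001, -0.008, -0.1, 0, 0, 0], [0.7, 0.001, -0.008, -0.158, 0, 0, 0], [0.7, 0.001, -0.008, -0.158, 0, 0, 0], [0.35, 0.001, -0.008, -0.158, 0, 0, 0]])

```text
time: 27.88
position: [0.6249, -0.2189, 0.0092]
tool_rot: [-2.473, -1.934, 0.002]
ft_force: [0.9, 1.2, 0.2]
grip_width: 0.671
grip_force: 0.0
```

Request:
jog_arm(commands=[[0.35, 0, 0, 0, 0, 0, 0], [0.35, 0, 0, 0, 0, 0, 0], [0.35, 0, 0, 0, 0, 0, 0], [0.35, 0, 0, 0.03, 0, 0, 0], [0.35, 0, 0, 0.08, 0, 0, 0]])

```text
time: 28.3
position: [0.6239, -0.2186, 0.049]
tool_rot: [-2.473, -1.931, 0.004]
ft_force: [-0.2, 1.0, -0.1]
grip_width: 0.528
grip_force: 25.0
```

Request:
jog_arm(commands=[[0.35, -0.02, 0.02, 0.08, 0, 0, 0.17], [0.35, -0.05, 0.06, 0.16, 0, 0, 0.34], [0.35, -0.08, 0.1, 0.22, 0, 0, 0.5], [0.35, -0.11, 0.15, 0.28, 0, 0, 0.67], [0.35, -0.13, 0.2, 0.28, 0, 0, 0.85]])

```text
time: 28.72
position: [0.5622, -0.1221, 0.1966]
tool_rot: [1.983, 2.426, 0.009]
ft_force: [1.7, 0.5, -0.7]
grip_width: 0.525
grip_force: 25.0
```

Request:
jog_arm(commands=[[0.35, -0.014, 0.05, 0, 0, 0, 0.17], [0.35, -0.028, 0.1, 0, 0, 0, 0.34], [0.35, -0.042, 0.15, 0, 0, 0, 0.5], [0.35, -0.056, 0.2, 0, 0, 0, 0.67], [0.35, -0.06, 0.25, 0, 0, 0, 0.85]])

```text
time: 29.13
position: [0.5296, 0.006, 0.1912]
tool_rot: [-1.398, -2.813, -0.004]
ft_force: [-0.3, -0.6, -1.5]
grip_width: 0.524
grip_force: 25.0
```

Request:
jog_arm(commands=[[0.35, -0.01, 0.05, 0, 0, 0, 0.17], [0.35, -0.016, 0.1, 0, 0, 0, 0.34], [0.35, -0.02, 0.15, 0, 0, 0, 0.5], [0.35, -0.02, 0.18, 0, 0, 0, 0.67], [0.35, -0.02, 0.2, 0, 0, 0, 0.85]])

```text
time: 29.55
position: [0.5203, 0.1076, 0.191]
tool_rot: [0.738, 3.053, 0.003]
ft_force: [0.2, -0.5, -0.9]
grip_width: 0.526
grip_force: 25.0
```

Run:
```python
from h import *
st((.5174,.1638,.12,87.5),(.5174,.1638,.045,87.5))
```

```text
t29.55 p[0.5203 0.1076 0.191 ] tooly62.8 tilt0.1 F[ 0.2 -0.5 -0.9] g0.526 gf25.0
[0.517 0.164 0.12 ] shift [-0.006  0.112 -0.142] turn 0.822
[0.517 0.164 0.045] shift [ 0.    0.   -0.15] turn 0.000
```

Request:
jog_arm(commands=[[0.35, -0.002, 0.03, -0.02, 0, 0, 0.17], [0.35, -0.004, 0.06, -0.05, 0, 0, 0.34], [0.35, -0.006, 0.09, -0.08, 0, 0, 0.5], [0.35, -0.006, 0.11, -0.11, 0, 0, 0.67], [0.35, -0.006, 0.11, -0.14, 0, 0, 0.82]])

```text
time: 29.97
position: [0.5176, 0.1632, 0.1204]
tool_rot: [0.069, 3.14, 0.003]
ft_force: [-0.1, 0.3, -1.3]
grip_width: 0.529
grip_force: 25.0
```

Request:
jog_arm(commands=[[0.35, 0, 0, -0.03, 0, 0, 0], [0.35, 0, 0, -0.07, 0, 0, 0], [0.35, 0, 0, -0.11, 0, 0, 0], [0.35, 0, 0, -0.14, 0, 0, 0], [0.35, 0, 0, -0.152, 0, 0, 0]])

```text
time: 30.38
position: [0.5166, 0.1597, 0.0429]
tool_rot: [-0.082, -3.139, 0.002]
ft_force: [0.5, -0.9, -1.2]
grip_width: 0.522
grip_force: 25.0
```

Request:
jog_arm(commands=[[0.35, 0, 0, 0, 0, 0, 0], [0.64, 0, 0, 0, 0, 0, 0], [0.64, 0, 0, 0, 0, 0, 0], [0.64, 0, 0, 0, 0, 0, 0], [0.64, 0, 0, 0.03, 0, 0, 0]])

```text
time: 30.8
position: [0.5163, 0.1601, 0.0578]
tool_rot: [-0.081, -3.138, 0.002]
ft_force: [-0.8, 0.5, -0.5]
grip_width: 0.632
grip_force: 0.0
```

Request:
jog_arm(commands=[[0.64, 0, 0, 0.08, 0, 0, 0], [0.64, 0, 0, 0.16, 0, 0, 0], [0.3, 0, 0, 0.24, 0, 0, 0], [0, 0, 0, 0.32, 0, 0, 0], [0, -0.06, -0.06, 0.4, 0, 0, 0]])

```text
time: 31.22
position: [0.499, 0.143, 0.2518]
tool_rot: [0.074, 3.134, 0.004]
ft_force: [-1.2, 1.0, 1.4]
grip_width: 0.496
grip_force: 0.0
```

Request:
jog_arm(commands=[[0, -0.02, -0.08, 0.02, 0, 0, 0], [0, -0.04, -0.16, 0.04, 0, 0, 0], [0, -0.06, -0.24, 0.06, 0, 0, 0], [0, -0.06, -0.32, 0.08, 0, 0, 0], [0, -0.06, -0.4, 0.08, 0, 0, 0]])

```text
time: 31.63
position: [0.4665, -0.0627, 0.29]
tool_rot: [0.08, 3.136, 0.006]
ft_force: [1.6, -0.1, 0.7]
grip_width: 0.117
grip_force: 0.0
```

Run:
```python
from h import *
k,l=np.cos(-.04406),np.sin(-.04406)
W=lambda x,z,y=0:(.5204+k*x/1000-l*y/1000,.2318+l*x/1000+k*y/1000,z/1000,87.5)
g=[W(100,310),W(160,300),W(155,170),W(132,170),W(90,170)]
for q in(1.2,.9,.6,.3,0,-.03):
    g.append(W(70-115*np.cos(q)+10*np.sin(q)+9.5,80+115*np.sin(q)+10*np.cos(q)))
st(*g)
d=snap('scene','scene2.png'); c=d['frame'][160:260,290:430,::-1]; cv2.imwrite('pics/crop6.png',cv2.resize(c,None,fx=5,fy=5,interpolation=cv2.INTER_CUBIC))
```

```text
t31.63 p[ 0.4665 -0.0627  0.29  ] tooly87.1 tilt0.4 F[ 1.6 -0.1  0.7] g0.117 gf0.0
[0.62  0.227 0.31 ] shift [0.308 0.58  0.04 ] turn 0.014
[0.68  0.225 0.3  ] shift [ 0.12  -0.005 -0.02 ] turn 0.000
[0.675 0.225 0.17 ] shift [-0.01  0.   -0.26] turn 0.000
[0.652 0.226 0.17 ] shift [-0.046  0.002  0.   ] turn 0.000
[0.61  0.228 0.17 ] shift [-0.084  0.004  0.   ] turn 0.000
[0.568 0.23  0.191] shift [-0.086  0.004  0.042] turn 0.000
[0.536 0.231 0.176] shift [-0.063  0.003 -0.029] turn 0.000
[0.511 0.232 0.153] shift [-0.051  0.002 -0.046] turn 0.000
[0.493 0.233 0.124] shift [-0.035  0.002 -0.059] turn 0.000
[0.485 0.233 0.09 ] shift [-0.016  0.001 -0.067] turn 0.000
[0.485 0.233 0.087] shift [-0.     0.    -0.007] turn 0.000
```

View pics/crop6.png

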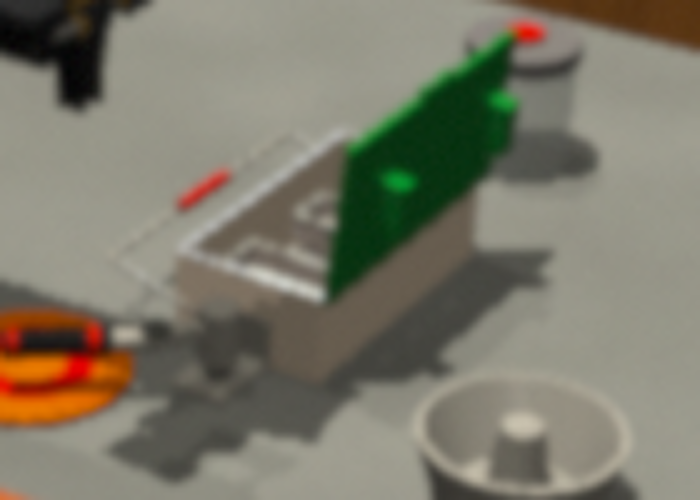

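The scene crop shows two moulds on top, inside the box, and the lid leaning back. I'll check from above before closing.

Run:
```python
from h import *
d=snap('top','top15.png'); c=d['frame'][195:305,155:345,::-1]; cv2.imwrite('pics/crop7.png',cv2.resize(c,None,fx=4,fy=4,interpolation=cv2.INTER_CUBIC))
```

```text
(no output)
```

View pics/crop7.png

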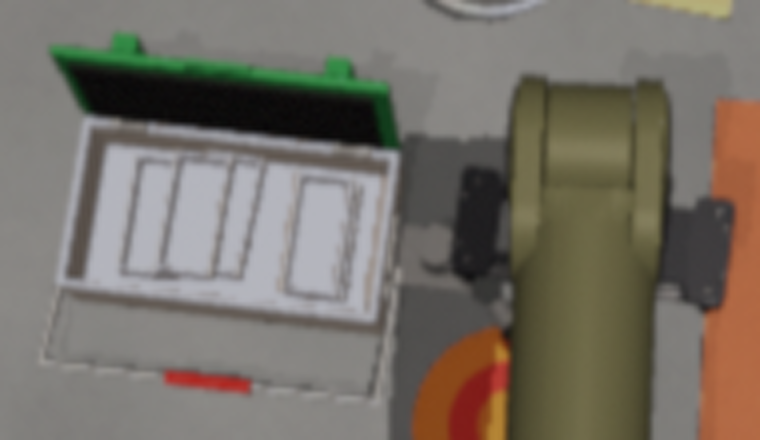

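All five moulds are in the box, with the second-layer ones at crop (195,217) and (322,237). Now the lid: I'll fly over it and get behind.

Request:
jog_arm(commands=[[0, 0.02, 0.07, 0.02, 0, 0, 0.014], [0, 0.05, 0.14, 0.03, 0, 0, 0.014], [0, 0.08, 0.21, 0.04, 0, 0, 0.014], [0, 0.11, 0.28, 0.04, 0, 0, 0.014], [0, 0.15, 0.34, 0.04, 0, 0, 0.014]])

```text
time: 32.15
position: [0.5413, 0.1126, 0.3084]
tool_rot: [0.066, 3.14, 0.005]
ft_force: [0.1, -0.3, 0.5]
grip_width: 0.003
grip_force: 0.0
```

Request:
jog_arm(commands=[[0, 0.05, 0.05, 0, 0, 0, 0], [0, 0.11, 0.1, 0, 0, 0, 0], [0, 0.17, 0.16, 0, 0, 0, 0], [0, 0.23, 0.21, 0, 0, 0, 0], [0, 0.278, 0.235, -0.02, 0, 0, 0]])

```text
time: 32.57
position: [0.6818, 0.233, 0.298]
tool_rot: [0.059, 3.139, 0.005]
ft_force: [-0.3, 1.2, 0.8]
grip_width: 0.007
grip_force: 0.0
```

Request:
jog_arm(commands=[[0, 0, 0, 0, 0, 0, 0], [0, 0, 0, -0.06, 0, 0, 0], [0, 0, 0, -0.13, 0, 0, 0], [0, 0, 0, -0.2, 0, 0, 0], [0, 0, 0, -0.26, 0, 0, 0]])

```text
time: 32.98
position: [0.6793, 0.2267, 0.1658]
tool_rot: [-0.07, -3.14, -0.0]
ft_force: [-0.4, 0.3, -0.6]
grip_width: 0.006
grip_force: 0.0
```

Run:
```python
from h import *
st((.652,.226,.17,87.5))
```

```text
t32.98 p[0.6793 0.2267 0.1658] tooly87.5 tilt0.0 F[-0.4  0.3 -0.6] g0.006 gf0.0
[0.652 0.226 0.17 ] shift [-0.055 -0.001  0.008] turn 0.001
```

Request:
jog_arm(commands=[[0, -0.014, 0, 0.008, 0, 0, 0], [0, -0.028, 0, 0.008, 0, 0, 0], [0, -0.042, 0.001, 0.008, 0, 0, 0], [0, -0.056, 0.001, 0.008, 0, 0, 0], [0, -0.07, 0.002, 0.008, 0, 0, 0]])

```text
time: 33.4
position: [0.6456, 0.2279, 0.1743]
tool_rot: [0.069, 3.137, 0.004]
ft_force: [-0.3, 0.4, 0.0]
grip_width: 0.006
grip_force: 0.0
```

Request:
jog_arm(commands=[[0, -0.014, 0, 0, 0, 0, 0], [0, -0.028, 0.001, 0, 0, 0, 0], [0, -0.042, 0.002, 0, 0, 0, 0], [0, -0.056, 0.002, 0, 0, 0, 0], [0, -0.07, 0.003, 0, 0, 0, 0]])

```text
time: 33.82
position: [0.6106, 0.2291, 0.1722]
tool_rot: [0.07, 3.138, 0.001]
ft_force: [3.4, -0.5, 1.7]
grip_width: 0.011
grip_force: 1.8
```

Request:
jog_arm(commands=[[0, -0.017, 0.001, 0.015, 0, 0, 0], [0, -0.034, 0.002, 0.028, 0, 0, 0], [0, -0.051, 0.003, 0.038, 0, 0, 0], [0, -0.068, 0.004, 0.042, 0, 0, 0], [0, -0.086, 0.004, 0.042, 0, 0, 0]])

```text
time: 34.23
position: [0.5667, 0.2314, 0.1932]
tool_rot: [0.069, 3.14, 0.001]
ft_force: [2.4, -0.3, -0.2]
grip_width: 0.001
grip_force: 1.1
```

Request:
jog_arm(commands=[[0, -0.013, 0.001, -0.004, 0, 0, 0], [0, -0.026, 0.001, -0.009, 0, 0, 0], [0, -0.039, 0.002, -0.015, 0, 0, 0], [0, -0.052, 0.003, -0.022, 0, 0, 0], [0, -0.063, 0.003, -0.029, 0, 0, 0]])

```text
time: 34.65
position: [0.5346, 0.2328, 0.1773]
tool_rot: [-0.069, -3.14, -0.0]
ft_force: [1.0, 1.2, 2.3]
grip_width: 0.003
grip_force: 1.0
```

Request:
jog_arm(commands=[[0, -0.011, 0, -0.008, 0, 0, 0], [0, -0.021, 0.001, -0.017, 0, 0, 0], [0, -0.031, 0.001, -0.026, 0, 0, 0], [0, -0.041, 0.002, -0.036, 0, 0, 0], [0, -0.051, 0.002, -0.046, 0, 0, 0]])

```text
time: 35.07
position: [0.5097, 0.2338, 0.1542]
tool_rot: [0.069, 3.141, 0.0]
ft_force: [1.4, 0.6, 0.3]
grip_width: 0.005
grip_force: 0.8
```

Request:
jog_arm(commands=[[0, -0.008, 0, -0.011, 0, 0, 0], [0, -0.015, 0.001, -0.023, 0, 0, 0], [0, -0.022, 0.001, -0.035, 0, 0, 0], [0, -0.029, 0.002, -0.047, 0, 0, 0], [0, -0.035, 0.002, -0.059, 0, 0, 0]])

```text
time: 35.48
position: [0.4924, 0.2345, 0.1246]
tool_rot: [0.069, 3.14, -0.0]
ft_force: [0.9, 0.6, 1.1]
grip_width: 0.005
grip_force: 0.7
```

Request:
jog_arm(commands=[[0, -0.004, 0, -0.013, 0, 0, 0], [0, -0.007, 0, -0.026, 0, 0, 0], [0, -0.01, 0.001, -0.04, 0, 0, 0], [0, -0.013, 0.001, -0.053, 0, 0, 0], [0, -0.016, 0.001, -0.067, 0, 0, 0]])

```text
time: 35.9
position: [0.4849, 0.2348, 0.0911]
tool_rot: [0.07, 3.14, -0.0]
ft_force: [1.3, -0.4, 1.6]
grip_width: 0.008
grip_force: 0.7
```

Run:
```python
from h import *
st((.485,.2335,.088,87.5))
```

```text
t35.90 p[0.4849 0.2348 0.0911] tooly87.5 tilt0.0 F[ 1.3 -0.4  1.6] g0.008 gf0.7
[0.485 0.234 0.088] shift [ 0.    -0.003 -0.006] turn 0.001
```

Press gently until the stop shows a force.

Request:
jog_arm(commands=[[0, 0, -0.003, -0.004, 0, 0, 0], [0, 0, -0.003, -0.008, 0, 0, 0], [0, 0, -0.003, -0.012, 0, 0, 0], [0, 0, -0.003, -0.014, 0, 0, 0], [0, 0, -0.003, -0.014, 0, 0, 0]])

```text
time: 36.32
position: [0.4849, 0.2349, 0.09]
tool_rot: [-0.069, -3.138, -0.006]
ft_force: [-14.5, -4.5, 40.9]
grip_width: 0.007
grip_force: 20.6
```

The hard stop is at z=0.090, so the lid is shut. Next: lift, turn and go over the bail roller.

Request:
jog_arm(commands=[[0, 0, 0, 0.05, 0, 0, 0], [0.3, 0, 0, 0.1, 0, 0, 0], [0.5, 0, 0, 0.16, 0, 0, -0.17], [0.5, -0.03, 0, 0.22, 0, 0, -0.34], [0.5, -0.06, 0, 0.24, 0, 0, -0.52]])

```text
time: 36.73
position: [0.4568, 0.2338, 0.2083]
tool_rot: [0.504, 3.096, 0.005]
ft_force: [0.3, -0.8, 0.1]
grip_width: 0.221
grip_force: 0.0
```

Request:
jog_arm(commands=[[0.5, -0.02, 0, 0, 0, 0, -0.2], [0.5, -0.04, 0, 0, 0, 0, -0.4], [0.5, -0.06, 0, 0, 0, 0, -0.6], [0.5, -0.08, 0, 0, 0, 0, -0.8], [0.5, -0.1, 0, 0, 0, 0, -1]])

```text
time: 37.15
position: [0.404, 0.2334, 0.2042]
tool_rot: [-1.288, -2.865, 0.001]
ft_force: [0.2, 0.1, -0.1]
grip_width: 0.49
grip_force: 0.0
```

Request:
jog_arm(commands=[[0.5, -0.01, 0, 0, 0, 0, -0.2], [0.5, -0.02, 0, 0, 0, 0, -0.4], [0.5, -0.03, 0, 0, 0, 0, -0.6], [0.5, -0.032, 0, 0, 0, 0, -0.8], [0.5, -0.032, 0, 0, 0, 0, -1]])

```text
time: 37.57
position: [0.3881, 0.2336, 0.2042]
tool_rot: [-1.985, -2.434, 0.001]
ft_force: [-0.6, 0.1, 0.1]
grip_width: 0.502
grip_force: 0.0
```

Request:
jog_arm(commands=[[0.5, 0, 0, 0, 0, 0, -0.16], [0.5, 0, 0, 0, 0, 0, -0.32], [0.5, 0, 0, 0, 0, 0, -0.48], [0.5, 0, 0, 0, 0, 0, -0.48], [0.5, 0, 0, 0, 0, 0, -0.48]])

```text
time: 37.98
position: [0.3885, 0.2334, 0.2043]
tool_rot: [2.268, 2.174, -0.001]
ft_force: [0.9, 0.2, 0.8]
grip_width: 0.502
grip_force: 0.0
```

Run:
```python
from h import *
d=snap('top','top16.png'); c=d['frame'][195:305,155:345,::-1]; cv2.imwrite('pics/crop8.png',cv2.resize(c,None,fx=4,fy=4,interpolation=cv2.INTER_CUBIC))
k,l=np.cos(-.04406),np.sin(-.04406); g=[]
W=lambda x,z:(.5204+k*x/1000,.2318+l*x/1000,z/1000,-2.5)
for q in(0,0,.25,.5,.75,1,1.25,1.57):
    a=q+.262; z=30+100*np.sin(a)-13
    g.append(W(-35-100*np.cos(a),z if g else 120))
st(*g)
```

```text
t38.03 p[0.3886 0.2334 0.2044] tooly-2.4 tilt0.0 F[-0.3  0.2 -0.1] g0.501 gf0.0
[0.389 0.238 0.12 ] shift [ 0.001  0.008 -0.169] turn -0.003
[0.389 0.238 0.043] shift [ 0.     0.    -0.154] turn 0.000
[0.398 0.237 0.066] shift [ 0.019 -0.001  0.046] turn 0.000
[0.413 0.237 0.086] shift [ 0.03  -0.001  0.04 ] turn 0.000
[0.432 0.236 0.102] shift [ 0.039 -0.002  0.032] turn 0.000
[0.455 0.235 0.112] shift [ 0.045 -0.002  0.021] turn 0.000
[0.48  0.234 0.117] shift [ 0.049 -0.002  0.009] turn 0.000
[0.511 0.232 0.114] shift [ 0.063 -0.003 -0.006] turn 0.000
```

View pics/crop8.png

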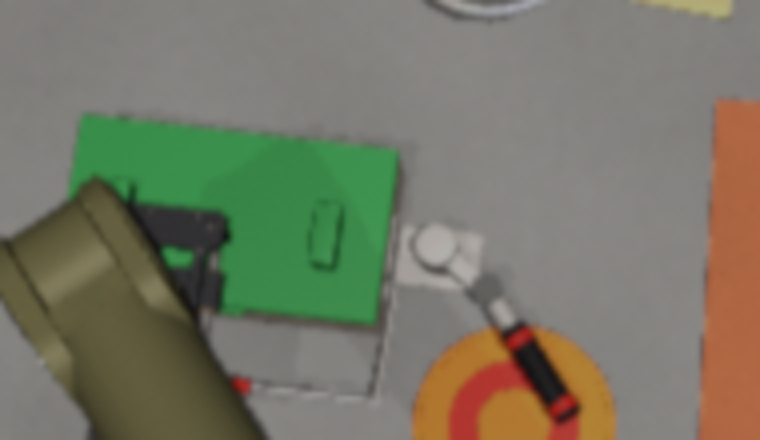

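The lid is shut flat and the wrench handle is clearly bent (tripped). Next I'll grasp the bail roller.

Request:
jog_arm(commands=[[0.5, 0.001, 0.008, -0.08, 0, 0, 0], [0.5, 0.001, 0.008, -0.15, 0, 0, 0], [0.5, 0.001, 0.008, -0.22, 0, 0, 0], [0.5, 0.001, 0.008, -0.28, 0, 0, 0], [0.5, 0.001, 0.008, -0.323, 0, 0, 0]], grip_force=12)

```text
time: 38.45
position: [0.3878, 0.2365, 0.0406]
tool_rot: [2.268, 2.174, -0.005]
ft_force: [-0.0, 0.4, -0.3]
grip_width: 0.499
grip_force: 0.0
```

Request:
jog_arm(commands=[[0, 0, 0, 0, 0, 0, 0], [0, 0, 0, 0, 0, 0, 0], [0, 0, 0, 0, 0, 0, 0], [0, 0, 0, 0, 0, 0, 0], [0, 0, 0, 0, 0, 0, 0]])

```text
time: 38.87
position: [0.3902, 0.2386, 0.0449]
tool_rot: [-2.269, -2.172, -0.005]
ft_force: [0.1, -0.5, -0.8]
grip_width: 0.206
grip_force: 0.0
```

Request:
jog_arm(commands=[[0, 0, 0, 0, 0, 0, 0], [0, 0, 0, 0, 0, 0, 0], [0, 0, 0, 0, 0, 0, 0], [0, 0, 0, 0, 0, 0, 0], [0, 0, 0, 0, 0, 0, 0]])

```text
time: 39.28
position: [0.3903, 0.2384, 0.0445]
tool_rot: [2.27, 2.172, 0.004]
ft_force: [0.3, -0.4, 7.1]
grip_width: 0.135
grip_force: 12.0
```

The 12 mm width shows the roller is held. I'll swing it along the arc.

Request:
jog_arm(commands=[[0, 0.003, 0, 0.009, 0, 0, 0], [0, 0.006, 0, 0.018, 0, 0, 0], [0, 0.01, 0, 0.028, 0, 0, 0], [0, 0.014, -0.001, 0.037, 0, 0, 0], [0, 0.019, -0.001, 0.046, 0, 0, 0]], grip_force=25)

```text
time: 39.7
position: [0.398, 0.2378, 0.0658]
tool_rot: [-2.269, -2.172, -0.0]
ft_force: [2.1, 4.3, -9.5]
grip_width: 0.122
grip_force: 25.0
```

Request:
jog_arm(commands=[[0, 0.005, 0, 0.009, 0, 0, 0], [0, 0.011, 0, 0.018, 0, 0, 0], [0, 0.017, 0, 0.026, 0, 0, 0], [0, 0.023, -0.001, 0.033, 0, 0, 0], [0, 0.03, -0.001, 0.04, 0, 0, 0]])

```text
time: 40.12
position: [0.4109, 0.2372, 0.0861]
tool_rot: [-2.266, -2.17, 0.007]
ft_force: [-5.7, 4.1, -2.4]
grip_width: 0.124
grip_force: 25.0
```

Request:
jog_arm(commands=[[0, 0.007, 0, 0.007, 0, 0, 0], [0, 0.014, 0, 0.014, 0, 0, 0], [0, 0.022, -0.001, 0.02, 0, 0, 0], [0, 0.03, -0.001, 0.026, 0, 0, 0], [0, 0.039, -0.002, 0.032, 0, 0, 0]])

```text
time: 40.53
position: [0.4276, 0.2365, 0.1026]
tool_rot: [-2.262, -2.168, 0.015]
ft_force: [-16.2, 2.2, 11.7]
grip_width: 0.128
grip_force: 25.0
```

Request:
jog_arm(commands=[[0, 0.009, 0, 0.005, 0, 0, 0], [0, 0.018, 0, 0.01, 0, 0, 0], [0, 0.027, -0.001, 0.014, 0, 0, 0], [0, 0.036, -0.001, 0.018, 0, 0, 0], [0, 0.045, -0.002, 0.021, 0, 0, 0]])

```text
time: 40.95
position: [0.4544, 0.2354, 0.1151]
tool_rot: [-2.266, -2.171, 0.003]
ft_force: [-6.5, 1.6, 11.2]
grip_width: 0.125
grip_force: 25.0
```

Request:
jog_arm(commands=[[0, 0.01, 0, 0.003, 0, 0, 0], [0, 0.02, 0, 0.005, 0, 0, 0], [0, 0.03, -0.001, 0.007, 0, 0, 0], [0, 0.04, -0.001, 0.008, 0, 0, 0], [0, 0.049, -0.002, 0.009, 0, 0, 0]])

```text
time: 41.37
position: [0.4813, 0.2341, 0.1188]
tool_rot: [2.27, 2.172, 0.003]
ft_force: [-1.0, 2.8, 2.5]
grip_width: 0.124
grip_force: 25.0
```

Request:
jog_arm(commands=[[0, 0.012, 0, 0, 0, 0, 0], [0, 0.024, 0, -0.001, 0, 0, 0], [0, 0.036, -0.001, -0.002, 0, 0, 0], [0, 0.048, -0.002, -0.004, 0, 0, 0], [0, 0.06, -0.003, -0.006, 0, 0, 0]])

```text
time: 41.78
position: [0.5112, 0.2327, 0.1142]
tool_rot: [2.27, 2.172, 0.002]
ft_force: [1.7, 4.8, -0.7]
grip_width: 0.126
grip_force: 25.0
```

Run:
```python
from h import *
st()
```

```text
t41.78 p[0.5112 0.2327 0.1142] tooly-2.5 tilt0.1 F[ 1.7  4.8 -0.7] g0.126 gf25.0
```

Open, lift clear, move aside and look.

Request:
jog_arm(commands=[[0.4, 0, 0, 0, 0, 0, 0], [0.4, 0, 0, 0, 0, 0, 0], [0.4, 0, 0, 0, 0, 0, 0], [0.4, 0, 0, 0, 0, 0, 0], [0.4, 0, 0, 0.04, 0, 0, 0]])

```text
time: 42.2
position: [0.5069, 0.2303, 0.1305]
tool_rot: [-2.269, -2.171, 0.014]
ft_force: [-0.4, -0.4, -0.3]
grip_width: 0.369
grip_force: 0.0
```

Request:
jog_arm(commands=[[0.4, 0, 0, 0.06, 0, 0, 0], [0.4, 0, 0, 0.14, 0, 0, 0], [0.4, 0, 0, 0.22, 0, 0, 0], [0.4, 0, 0, 0.3, 0, 0, 0], [0.4, 0, -0.05, 0.32, 0, 0, 0]])

```text
time: 42.62
position: [0.511, 0.2128, 0.3]
tool_rot: [2.262, 2.18, 0.014]
ft_force: [-0.2, 1.5, 0.2]
grip_width: 0.398
grip_force: 0.0
```

Request:
jog_arm(commands=[[0.4, 0, -0.08, 0, 0, 0, 0], [0.4, 0, -0.16, 0, 0, 0, 0], [0.4, 0, -0.24, 0, 0, 0, 0], [0.4, 0, -0.32, 0, 0, 0, 0], [0.4, 0, -0.4, 0, 0, 0, 0]])

```text
time: 43.03
position: [0.5091, 0.0049, 0.2939]
tool_rot: [-2.269, -2.171, 0.001]
ft_force: [1.0, -1.1, 0.5]
grip_width: 0.405
grip_force: 0.0
```

Request:
jog_arm(commands=[[0.4, 0, -0.08, 0, 0, 0, 0], [0.4, 0, -0.16, 0, 0, 0, 0], [0.4, 0, -0.24, 0, 0, 0, 0], [0.4, 0, -0.32, 0, 0, 0, 0], [0.4, 0, -0.4, 0, 0, 0, 0]])

```text
time: 43.45
position: [0.509, -0.1947, 0.2943]
tool_rot: [-2.268, -2.172, -0.002]
ft_force: [0.6, 0.2, -0.4]
grip_width: 0.4
grip_force: 0.0
```

Run:
```python
from h import *
st()
d=snap('top','top17.png'); c=d['frame'][165:335,80:440,::-1]; cv2.imwrite('pics/crop9.png',cv2.resize(c,None,fx=2.2,fy=2.2,interpolation=cv2.INTER_CUBIC))
k,l=np.cos(-.04406),np.sin(-.04406)
print('roller expected closed px',(pix(d,(.5204-.009*k,.2318-.009*l,.1266))-[80,165])*2.2)
```

```text
t43.45 p[ 0.509  -0.1947  0.2943] tooly-2.5 tilt0.1 F[ 0.6  0.2 -0.4] g0.400 gf0.0
roller expected closed px [284.29673565 184.99620724]
```

View pics/crop9.png

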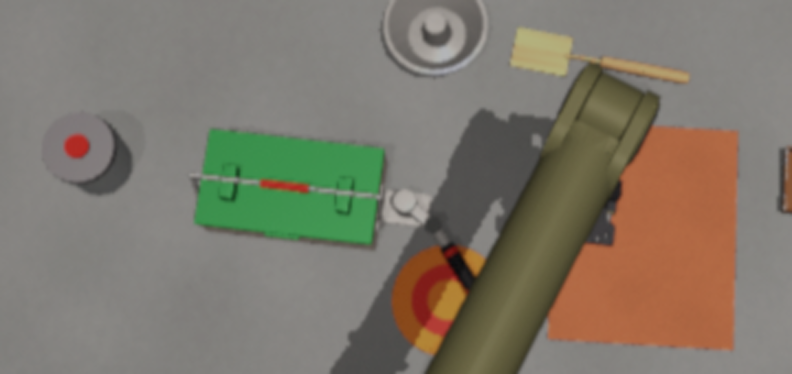

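The bail lies over the shut lid with its roller at (284,186), against an expected closed position of (284,185). The wrench is still tripped and the bundt tin, spatula, trivet and canister haven't moved. I'm handing in.

```bash
python3 -c "
from bench import ctrl
print(ctrl.close_job())"
```

```text
the job is handed in; nothing more can be done
None
```

I handed the job in after about 43 s of the 210 s: bolt tightened and wrench left tripped, all five moulds in the box, lid shut and bail clamped over it; no verdict was returned.

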